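# Put the seasonings and the spoon back where they belong

## Task

Tidy the cooking corner: put the two spice jars in the spice rack, one to a bay, and the loose salt shaker and pepper mill in the recesses cut for them in the dark wooden stand, the mill in the wide one and the salt in the narrow one; they should all stand upright, right down on the bottom. Lay the teaspoon lengthwise in the yellow spoon rest. Set things down rather than drop them, knock nothing over, and leave the mug and the glass where they are.

Things in the scene. Friction and masses are not known exactly. Their poses are not given: they have to be found in the camera images.
- spice_paprika: spice jar with a black lid with a blue top and a blue-and-white label; upright cylinder 41 mm across, 105 mm tall, 0.11 kg. Origin: centre of its underside, z up.
- spice_oregano: spice jar with an all-black lid and a black label with green leaves; upright cylinder 41 mm across, 105 mm tall, 0.11 kg. Origin: centre of its underside, z up.
- salt_shaker: grey-looking glass salt shaker with a lighter grey domed cap with holes; upright, body 44 mm across up to 70 mm height, cap 34 mm across, 90 mm tall, 0.1 kg. Origin: centre of its underside, z up.
- pepper_mill: dark brown turned wooden pepper mill standing out on the open worktop (not the fixed one far left against the wall); upright, foot 58 mm across, round head 48 mm across between 123 and 158 mm height (widest near 140 mm) that does not turn, small metal knob on top, 170 mm tall, 0.18 kg. Origin: centre of its underside, z up.
- teaspoon: steel teaspoon lying on the worktop, 130 x 26 x 11 mm, 0.02 kg. Origin: middle of its length and width, on the underside; x along the spoon towards the bowl, y across it, z up. 19 mm wide at the middle, 26 mm at the bowl; its side edges lie only 3 to 6 mm above the worktop: grip near the middle with the fingertips as low as they go.
- spice_rack: fixed light-wood spice rack, 188 x 66 mm, long along its x, with brass pins and dark wire rails. Three open bays in a row, 54 x 54 mm each, centred at x = -59, 0 and +59 mm, y = 0; bay floors 6 mm above the worktop; end boards 40 mm high, dividers 28 mm, side slats 22 mm, wire rails at 35 mm. Empty at the start; one bay stays empty. Origin: centre of its underside, z up.
- condiment_stand: fixed dark-wood block 150 x 84 x 30 mm, long along its x, with two round recesses 22 mm deep (floors 8 mm above the worktop): wide, 71 mm across, for the mill, at x = +32, y = 0 mm; narrow, 55 mm across, for the salt, at x = -42, y = 0 mm. Once the tall mill stands there, a gripper has little room over the narrow one. Origin: centre of its underside, z up.
- spoon_rest: fixed yellow stoneware spoon rest, a shallow dish 115 x 159 mm, long along its y, rim 17 mm high, flat inside floor about 92 x 90 mm at 6 mm height, sloping up to the ends (the spoon comes to lie about 9 mm up). Origin: centre of its underside, z up.
- mug_blue: bystander: beige mug with a yellow band, 86 mm tall, 83 mm across, handle to its -y; at the back left, to be left alone. Origin: centre of its underside.
- tumbler: bystander: clear glass tumbler standing upside down, 81 mm across, 93 mm tall; at the back, to be left alone. Origin: centre of its underside.
Not all that is in view belongs to the job. What is meant by the pepper_mill is not turquoise, and is the smaller of those in its own colour.

How it is judged:
By the outcome, as a careful person would: the job done as asked, in the order asked, and still so for the second after the job is handed in, with the robot touching nothing.
It also fails if it takes over 120 s, if anything falls off the work surface, if the arm or the gripper's body presses on something with over 40 N, if the wrist force passes 120 N, or if a joint passes its speed limit or range.

## Robot

A 6-joint arm with a two-finger parallel gripper is mounted at the origin on a cart in front of the work surface, level with it; the furniture and walls round the work are solid. World frame = base frame: x ahead of the robot, y to its left, z up, the work surface at z = 0. Lengths are in m, angles in degrees, forces in N, time in s.
With the tool pointing down it reaches from about 0.4 to 0.825 m from the base axis. Payload 7 kg.
Tool frame: the origin (TCP) lies at the very end of the fingers, on their centre line; the grasp point (between the pads) lies 19 mm behind it (r.grip_depth is the distance from the TCP to the grasp point, in m); z points along the fingers, y is the line along which they close (so a half turn about z gives the same grasp; the last joint's range is limited). The gripper opens to 88 mm and grips with 3 to 60 N. Pads are 19 mm wide; open, the fingers measure 130 mm over their backs; the gripper's body (78 mm by 193 mm) begins 47 mm behind the grasp point.
Start: joints at [-49.842, 20.546, 0.682, 0, -70.136, -16.507], TCP at [0.271, -0.618, 0.198] pointing down, gripper open.
Joint ranges: [-176.03, 176.03], [-82.01, 121.73], [-58.28, 71.71], [-173.87, 95.51], [-174.79, -0.11], [-173.66, 173.66]. Speed limits (degrees/s): [136.94, 136.94, 172.46, 180, 180, 180].

## Interface

Orientations are given as [roll, pitch, yaw] about the fixed x, y, z axes, in that order (R = Rz(yaw) Ry(pitch) Rx(roll)).
In Python, from plant import r gives the robot as it stands.
- The arm moves only by the tool play_rows, never from a script. Its argument "rows" is a list that holds one entry, the list of rows, each a list of 5 numbers: the closure, from 0 (fully open) to 1 (shut), then the shift along the tool's x, y, z each as a share of 0.5 m, from -1 to 1, then the turn about the tool's z as a share of 1.5 rad, from -1 to 1. A call has exactly 8 rows; each row is the pose to reach, as a shift and turn from the pose commanded when the call began, along the tool's axes at that moment; what a row does not reach only later rows make up. A row lasts 1/12 s, in which the tool goes at most 41.7 mm and 7.16 degrees, less where a joint would pass 70% of its speed; a pose out of reach is approached as far as the arm can. A call with a number of a shift or a turn outside -1 to 1 is refused whole. A call with a gripper value outside its range is refused whole. The fingers move at their own pace and stop on an object; "squeeze" is the grip in N (left out, the last holds). Time passes only in rows, so rows that repeat a pose let the fingers close, or fill a call up. It gives the time, the measured TCP pose, the force, the opening and the grip force at its end, in the units of the state.
- r.get_state(): the state, without advancing time (a new reading comes with each control period).
- r.capture(name): name is "scene" or "top"; returns the picture (480x640x3 uint8, red, green, blue); there is no depth.
- r.camera_info(name): a dict with "fovy" (degrees; the focal length in pixels is half the picture's height over the tangent of half this angle, whatever the lens; pixels are square), "cx", "cy" (the principal point, pixels), "k1" (the pictures are not rectified: a ray, as slopes to the right and down, at radius r is drawn at 1 + k1 r^2 times it, then the intrinsics apply), "pose" (4x4, takes a point from camera to world coordinates). Camera axes: x right, y down, z forward; pixel columns grow to the right and rows downward; lengths in m; the calibration is good to about 2 mm. A picture is of the moment at which its call begins. camera_info takes no time and is no camera call.
- r.close_job(): hands the job in; it is judged then, once.
The state is a dict: "time_s": time; "joints": joint angles; "qd": joint speeds; "joint_torque": joint torques, N m; "tcp_pos": TCP position; "eef_rot": TCP orientation; "contact_force": force on the tool from outside, world axes, zero at the start; "moment": the same for the moment, N m; "gripper_width": finger opening in m; "gripper_force": force on a finger pad.
Only numpy, scipy, OpenCV 4.12 (cv2) and the standard library are available. Lean on these libraries where they do the work, as an engineer would, in place of code of your own. Each camera call takes 0.05 s, during which the arm holds its last target. There are 200 camera calls.

## Working session

There is one attempt and no reset: what is moved stays moved. The work goes in short steps, Python scripts to look and compute and a tool call to move; the robot and the scene stay as the last step left them, time stands still between calls to the robot, and variables do not carry over. Pictures are saved under pics/ and viewed, at most 14 in all, crops included, and the job is handed in when it is done.

Besides the shell and the picture viewer there is one more tool, called after "Call:" by a JSON object that holds its "method" and its "body". play_rows: Moves the arm, as the interface text tells. Its arguments: {"type":"object","properties":{"rows":{"type":"array","items":{"type":"array","items":{"type":"array","items":{"type":"number"}}}},"squeeze":{"type":"number"}},"required":["rows"]}

```bash
mkdir -p pics; python3 - <<'E'
from plant import r
import cv2,json
for n in("scene","top"):
    cv2.imwrite(f"pics/{n}0.png",r.capture(n)[:,:,::-1]); i=r.camera_info(n); print(n,{k:(v.tolist() if hasattr(v,'tolist') else v) for k,v in i.items()})
s=r.get_state();print(s)
E
```

```text
scene {'fovy': 54.00521807132534, 'cx': 322.19892330823916, 'cy': 243.26361362544492, 'k1': -0.10804585702193098, 'pose': [[-0.7814012058545169, -0.2552702270324926, 0.5694288951922678, 0.1060484505588894], [-0.6240008572902966, 0.32829328406446295, -0.7091166686372172, 0.922230331274979], [-0.005923309048321198, -0.9094287387305009, -0.41581760855087485, 0.41480874245333715], [0.0, 0.0, 0.0, 1.0]]}
top {'fovy': 43.543562715305406, 'cx': 310.5559895107515, 'cy': 236.15293395129635, 'k1': -0.1620262416266638, 'pose': [[0.1960590863903276, -0.9506290646883668, 0.24055189879423314, 0.3196386275517081], [-0.9805871935450174, -0.1908420816536608, 0.04503393970777753, 0.23535997670549988], [0.003096853127995313, -0.24471142441622606, -0.9695910108189357, 1.1081248262186014], [0.0, 0.0, 0.0, 1.0]]}
{'time_s': 0.1, 'joints': array([-4.98421206e+01,  2.05886956e+01,  6.40726509e-01, -1.92944732e-02,
       -7.01368179e+01, -1.65091407e+01]), 'qd': array([-0.02278879, -0.15890068,  0.16661595,  0.0055582 , -0.05185176,
        0.09243977]), 'joint_torque': array([-1.54859819e-03, -5.84162307e+01,  2.93747646e+01,  7.01549158e+00,
        1.01509859e-02, -7.19236323e-05]), 'tcp_pos': array([ 0.2705772 , -0.61787511,  0.19670906]), 'eef_rot': array([ 1.79913553e+02, -6.70490373e-03, -1.56357825e+02]), 'contact_force': array([ 0.26297419, -0.35264859,  0.10674278]), 'moment': array([-0.03177164, -0.02755174, -0.0234677 ]), 'gripper_force': 0.0, 'gripper_width': 0.08752900269013211}
```

View pics/scene0.png

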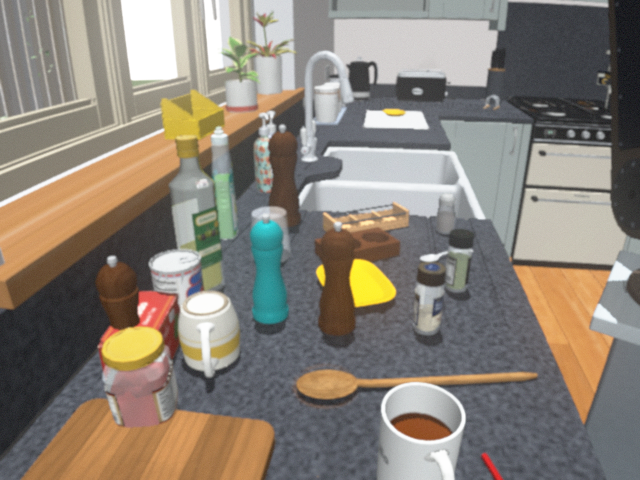

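View pics/top0.png

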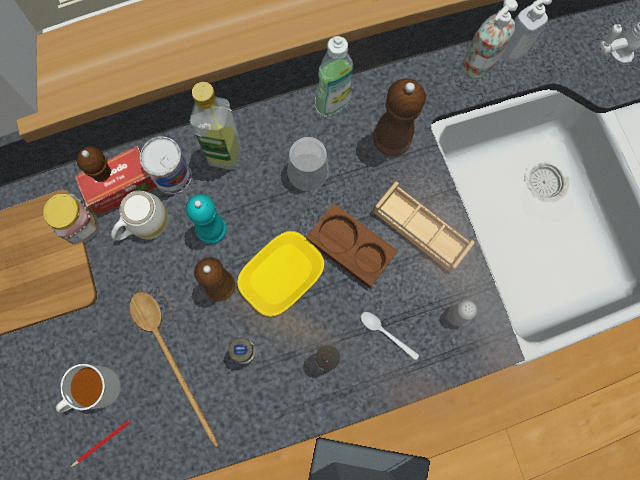

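Top view: the teal mill is at (203,215). The target brown mill is at (215,278), with paprika at (240,350), oregano at (327,357) and salt at (461,313). The spoon runs from (370,320) to (417,357), and the stand, rack and rest sit in the middle. I'll enlarge this area.

```bash
cat > h.py <<'E'
import numpy as np, cv2
from plant import r
def K(n):
    i=r.camera_info(n); f=240/np.tan(np.radians(i["fovy"]/2)); return i,f,np.array(i["pose"])
def ray(n,u,v):
    i,f,T=K(n); d=np.array([(u-i["cx"])/f,(v-i["cy"])/f]); p=d.copy()
    for _ in range(30): p=d/(1+i["k1"]*(p@p))
    return T[:3,3],T[:3,:3]@np.r_[p,1]
def at(n,u,v,z):
    o,d=ray(n,u,v); return (o+d*(z-o[2])/d[2])[:2]
def proj(n,P):
    i,f,T=K(n); q=(np.atleast_2d(P)-T[:3,3])@T[:3,:3]; p=q[:,:2]/q[:,2:]; p=p*(1+i["k1"]*(p**2).sum(1,keepdims=True))
    return p*f+[i["cx"],i["cy"]]
def crop(n,x,y,w,h,s,name,img=None):
    img=r.capture(n)[:,:,::-1] if img is None else img
    cv2.imwrite(f"pics/{name}.png",cv2.resize(img[y:y+h,x:x+w],None,fx=s,fy=s,interpolation=cv2.INTER_CUBIC))
E
python3 - <<'E'
from h import *
crop("",290,170,200,150,4,"t1",cv2.imread("pics/top0.png"))
crop("",180,230,200,150,4,"t2",cv2.imread("pics/top0.png"))
crop("",310,190,180,150,4,"s1",cv2.imread("pics/scene0.png"))
E
```

```text
(no output)
```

View pics/t1.png

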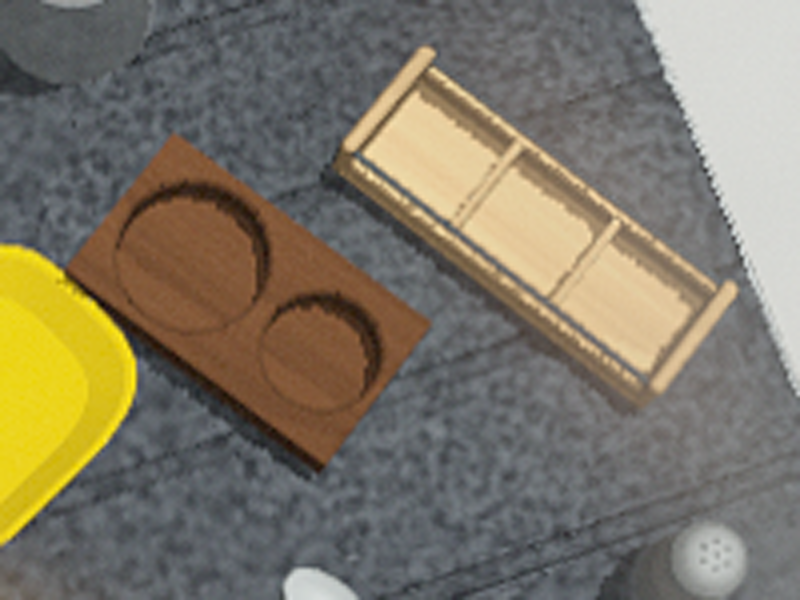

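View pics/t2.png

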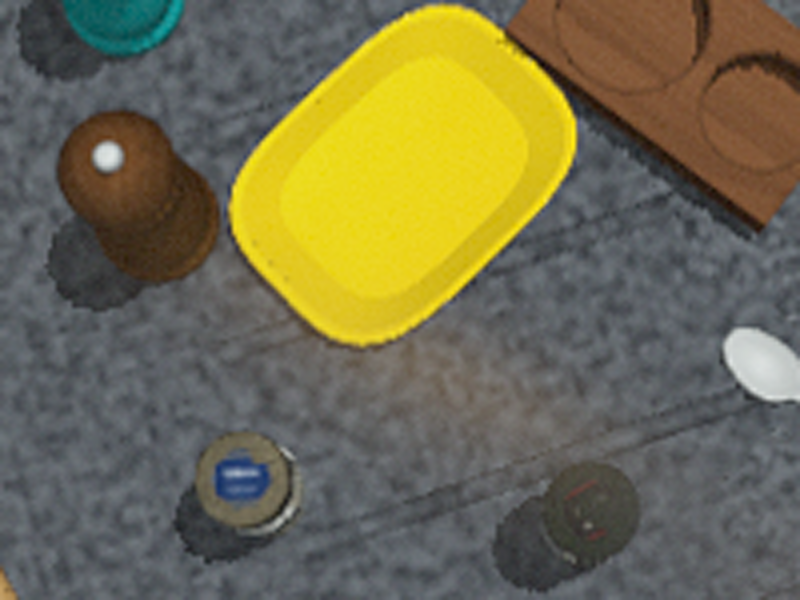

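View pics/s1.png

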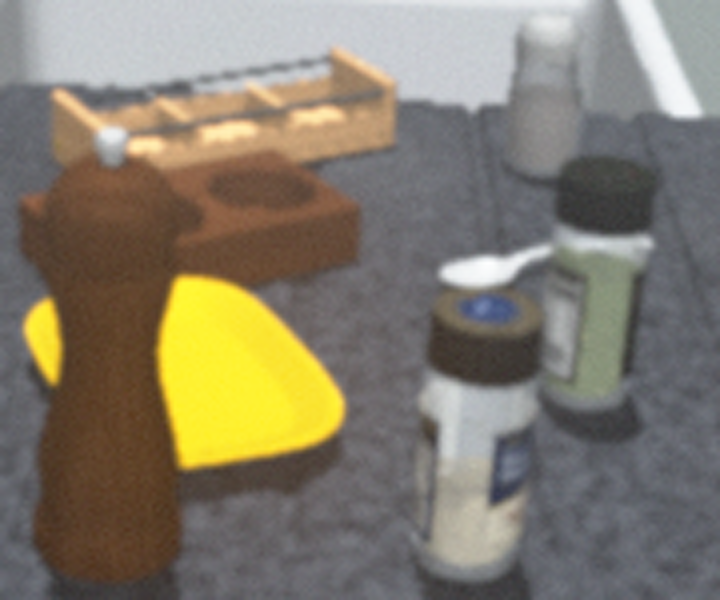

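t1 (offset 290,170; ×4) shows stand corners at (175,133), (431,323), (322,470) and (66,270). The recess centres are about (193,258) and (320,352), the rack end boards (388,100) and (695,338), and the salt cap (710,558). t2 (offset 180,230; ×4) shows the paprika lid at (240,478), the oregano lid at (591,512), the mill knob at (108,156), and the rest around (404,176). s1 shows the same lids at (487,308) and (607,180), with the salt upright.

```bash
cat > m.py <<'E'
from h import *
from scipy.optimize import least_squares
c=lambda x,y,ox,oy:((x+.5)/4-.5+ox,(y+.5)/4-.5+oy)
T1=lambda x,y,z:at("top",*c(x,y,290,170),z); T2=lambda x,y,z:at("top",*c(x,y,180,230),z); S=lambda x,y,z:at("scene",*c(x,y,310,190),z)
p=lambda *a:print(a[0],*[np.round(x,4) for x in a[1:]])
ang=lambda v:np.degrees(np.arctan2(v[1],v[0]))
C=[T1(x,y,.03) for x,y in((175,133),(431,323),(322,470),(66,270))]
p("stand corners",np.mean(C,0),ang(C[0]-C[1]),ang(C[3]-C[2]),np.linalg.norm(C[0]-C[1]),np.linalg.norm(C[1]-C[2]))
p("wide,narrow",T1(193,258,.03),T1(320,352,.03))
a,b=T1(388,100,.04),T1(695,338,.04); p("rack",(a+b)/2,ang(a-b),np.linalg.norm(a-b))
p("scene rack", S(60,90,.04),S(95,120,.04),S(335,50,.04),S(392,80,.04))
p("salt",T1(710,558,.082),S(548,22,.09)); p("pap",T2(240,478,.105),S(487,308,.105)); p("ore",T2(591,512,.105),S(607,180,.105))
p("mill",T2(108,156,.167),T2(119,168,.14),S(111,143,.167))
im=cv2.imread("pics/top0.png"); h=cv2.cvtColor(im,cv2.COLOR_BGR2HSV)
def rect(n,m,z):
    k=max(cv2.findContours(m.astype(np.uint8),0,1)[0],key=cv2.contourArea)[:,0]
    w=np.array([at("top",u,v,z) for u,v in k]); R=cv2.minAreaRect((w*1e4).astype(np.float32)); b=cv2.boxPoints(R)/1e4
    e=b[1]-b[0],b[2]-b[1]; e=max(e,key=np.linalg.norm); p(n,np.array(R[0])/1e4,np.array(R[1])/1e4,"long axis",ang(e)); return w
H,s,v=h[...,0],h[...,1],h[...,2]
rect("rest",(H>20)&(H<35)&(s>180)&(v>120)&(np.add.outer(np.arange(480)*0,np.arange(640))>225)&(np.add.outer(np.arange(480),np.zeros(640))>225)&(np.arange(640)[None]<335),.013)
m=(v>135)&(s<60); m2=np.zeros_like(m); m2[300:370,350:430]=m[300:370,350:430]
w=rect("spoon",m2,.005); p("ends",w[w[:,1].argmax()],w[w[:,1].argmin()],w[w[:,0].argmax()],w[w[:,0].argmin()])
E
python3 m.py; python3 -c "
from h import *
crop('',340,290,160,120,5,'t3',cv2.imread('pics/top0.png'))"
```

```text
stand corners [0.5873 0.2082] 63.4025 62.5183 0.1489 0.086
wide,narrow [0.6009 0.2366] [0.5686 0.171 ]
rack [0.6489 0.0817] 61.859 0.1798
scene rack [0.7196 0.1487] [0.6766 0.1728] [ 0.6324 -0.0036] [0.5808 0.0202]
salt [ 0.4997 -0.0086] [0.495  0.0096]
pap [0.3562 0.3593] [0.3568 0.3608]
ore [0.3714 0.2143] [0.3697 0.2254]
mill [0.4678 0.4317] [0.4681 0.4317] [0.4659 0.4404]Traceback (most recent call last):
  File "m.py", line 20, in <module>
    rect("rest",(H>20)&(H<35)&(s>180)&(v>120)&(np.add.outer(np.arange(480)*0,np.arange(640))>225)&(np.add.outer(np.arange(480),np.zeros(640))>225)&(np.arange(640)[None]<335),.013)
    ~~~~^^^^^^^^^^^^^^^^^^^^^^^^^^^^^^^^^^^^^^^^^^^^^^^^^^^^^^^^^^^^^^^^^^^^^^^^^^^^^^^^^^^^^^^^^^^^^^^^^^^^^^^^^^^^^^^^^^^^^^^^^^^^^^^^^^^^^^^^^^^^^^^^^^^^^^^^^^^^^^^^^^^^^^^^^^^
  File "m.py", line 18, in rect
    e=b[1]-b[0],b[2]-b[1]; e=max(e,key=np.linalg.norm); p(n,np.array(R[0])/1e4,np.array(R[1])/1e4,"long axis",ang(e)); return w
                                                        ~^^^^^^^^^^^^^^^^^^^^^^^^^^^^^^^^^^^^^^^^^^^^^^^^^^^^^^^^^^^^
  File "m.py", line 5, in <lambda>
    p=lambda *a:print(a[0],*[np.round(x,4) for x in a[1:]])
                             ~~~~~~~~^^^^^
    return _wrapfunc(a, 'round', decimals=decimals, out=out)
    return _wrapit(obj, method, *args, **kwds)
    result = getattr(arr, method)(*args, **kwds)
numpy._core._exceptions._UFuncNoLoopError: ufunc 'multiply' did not contain a loop with signature matching types (dtype('<U9'), dtype('float64')) -> None
```

View pics/t3.png

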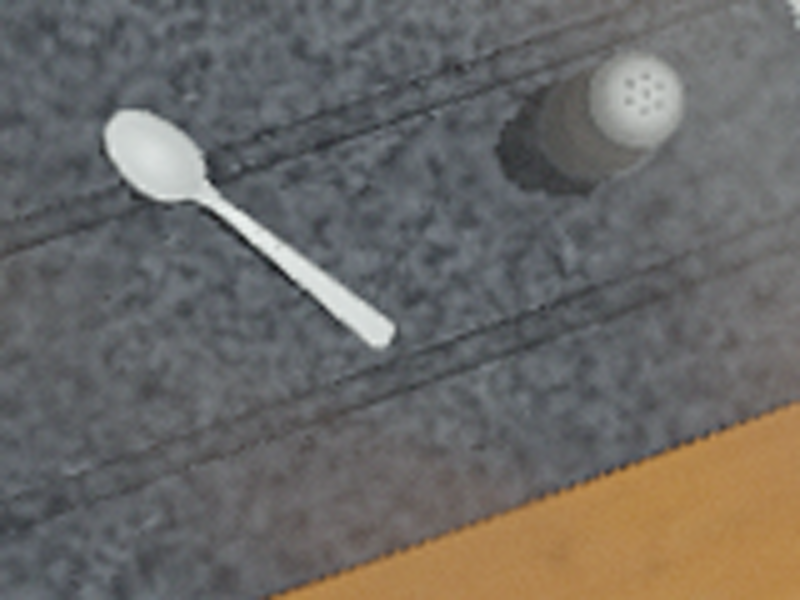

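The spoon lies from (108,118) to (388,340) in t3 (offset 340,290; ×5), and salt stands upright. First move: lift, swing towards the work and turn to yaw ≈ -118.

Call:
{"method": "play_rows", "body": {"rows": [[[0, -0.06, 0.04, -0.03, -0.06], [0, -0.12, 0.08, -0.06, -0.12], [0, -0.18, 0.12, -0.09, -0.18], [0, -0.24, 0.16, -0.12, -0.24], [0, -0.3, 0.2, -0.15, -0.3], [0, -0.36, 0.26, -0.18, -0.37], [0, -0.42, 0.3, -0.2, -0.447], [0, -0.44, 0.32, -0.2, -0.447]]], "squeeze": 10}}

```text
time_s: 0.77
tcp_pos: [0.4106, -0.3809, 0.3002]
eef_rot: [-179.8, 0.0, -117.4]
contact_force: [0.6, -1.3, -0.2]
gripper_width: 0.0875
gripper_force: 0.0
```

```bash
cat >> h.py <<'E'
def go(x,y,z,yaw=None,n=1):
    s=r.get_state(); P=s["tcp_pos"]; Y=s["eef_rot"][2]
    yaw=Y if yaw is None else yaw
    for P0,Y0,Q,Y1 in [(P,Y,np.array([x,y,z]),yaw)]:
        a=np.radians(Y0); d=Q-P0
        R=np.array([[np.cos(a),np.sin(a),0],[np.sin(a),-np.cos(a),0],[0,0,-1]])
        t=-np.radians((Y1-Y0+180)%360-180)/1.5
        print("t",s["time_s"],"tcp",P.round(4),"rot",s["eef_rot"].round(2),"F",s["contact_force"].round(1),"w",round(s["gripper_width"],4),"shares",(R.T@d/.5).round(4),"turn",round(t,4),"len",np.linalg.norm(d).round(3))
E
sed -i 's/"long axis",ang(e)/ang(e)/' m.py
cat >> m.py <<'E'
T3=lambda x,y,z:at("top",(x+.5)/5-.5+340,(y+.5)/5-.5+290,z)
a,b=T3(106,120,.007),T3(390,342,.004); p("spoon2",(a+b)/2,ang(a-b),np.linalg.norm(a-b))
for n,u,v in(("bigmill",393,145),("teal",211,236),("glass",308,178),("oil",225,160)): p(n,at("top",u,v,0))
# overlay check in the scene view
im=cv2.imread("pics/scene0.png"); t=np.linspace(0,6.283,60)
def circ(x,y,z,d):
    q=proj("scene",np.c_[x+d/2*np.cos(t),y+d/2*np.sin(t),0*t+z]); cv2.polylines(big,[np.int32((q-[310,190]+.5)*4-.5)],True,(0,0,255),1)
big=cv2.resize(im[190:340,310:490],None,fx=4,fy=4,interpolation=cv2.INTER_CUBIC)
for x,y in((.3562,.3593),(.3714,.2143)): circ(x,y,0,.041); circ(x,y,.105,.041)
circ(.4997,-.0086,0,.044);circ(.4997,-.0086,.07,.044);circ(.4681,.4317,0,.058);circ(.4681,.4317,.14,.048);circ(.6018,.2367,.03,.071);circ(.5682,.1708,.03,.055)
u=np.array([np.cos(np.radians(62)),np.sin(np.radians(62))]);w=np.array([-u[1],u[0]]);c0=np.array([.6489,.0817])
q=proj("scene",[np.r_[c0+i*.094*u+j*.033*w,.04] for i,j in((1,1),(1,-1),(-1,-1),(-1,1))]); cv2.polylines(big,[np.int32((q-[310,190]+.5)*4-.5)],True,(0,0,255),1)
cv2.imwrite("pics/ov.png",big)
E
python3 m.py; python3 -c "
from h import *
go(.55,-.15,.3,-118)"
```

```text
stand corners [0.5873 0.2082] 63.4025 62.5183 0.1489 0.086
wide,narrow [0.6009 0.2366] [0.5686 0.171 ]
rack [0.6489 0.0817] 61.859 0.1798
scene rack [0.7196 0.1487] [0.6766 0.1728] [ 0.6324 -0.0036] [0.5808 0.0202]
salt [ 0.4997 -0.0086] [0.495  0.0096]
pap [0.3562 0.3593] [0.3568 0.3608]
ore [0.3714 0.2143] [0.3697 0.2254]
mill [0.4678 0.4317] [0.4681 0.4317] [0.4659 0.4404]
rest [0.5125 0.3274] [0.1139 0.1592] -33.3012
spoon [0.4351 0.1099] [0.1293 0.0265] 58.4481
ends [0.4649 0.1662] [0.4108 0.0502] [0.4732 0.1527] [0.4041 0.0566]
spoon2 [0.4371 0.1087] 62.8903 0.1315
bigmill [0.8106 0.1625]
teal [0.5574 0.4733]
glass [0.7084 0.3147]
oil [0.7135 0.483 ]
t 0.7667 tcp [ 0.4106 -0.3809  0.3002] rot [-1.7977e+02  1.0000e-02 -1.1739e+02] F [ 0.6 -1.3 -0.2] w 0.0875 shares [-5.383e-01 -3.520e-02  4.000e-04] turn 0.0071 len 0.27
```

View pics/ov.png

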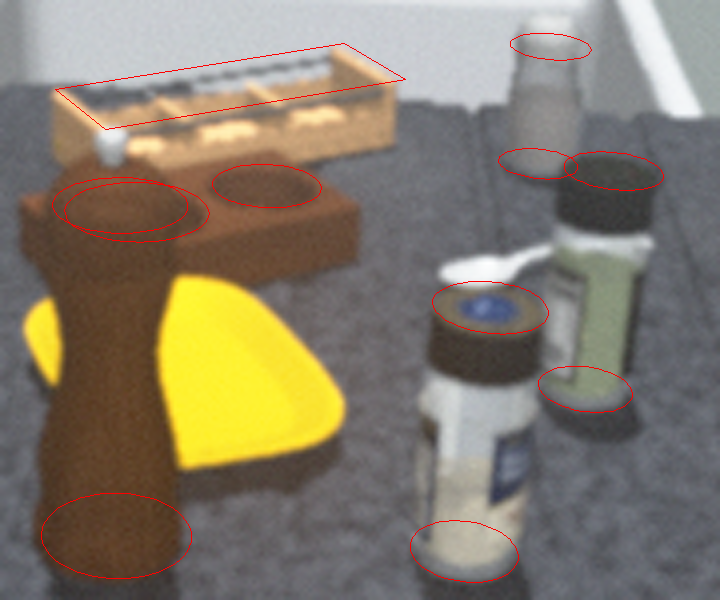

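The overlay matches to within about 3 mm: paprika is right on, and the others are 1–2 px off. Now I'll swing over to paprika.

Call:
{"method": "play_rows", "body": {"rows": [[[0, -0.06, 0, 0, 0], [0, -0.13, -0.01, 0, 0], [0, -0.2, -0.015, 0, 0], [0, -0.28, -0.02, 0, 0], [0, -0.36, -0.025, 0, 0], [0, -0.44, -0.03, 0, 0], [0, -0.51, -0.035, 0, 0], [0, -0.54, -0.035, 0, 0.007]]]}}

```text
time_s: 1.43
tcp_pos: [0.5516, -0.1497, 0.2968]
eef_rot: [180.0, 0.0, -118.4]
contact_force: [0.8, -0.7, -0.1]
gripper_width: 0.0876
gripper_force: 0.0
```

Call:
{"method": "play_rows", "body": {"rows": [[[0, -0.05, 0.05, 0, 0], [0, -0.1, 0.1, 0, 0], [0, -0.15, 0.16, 0, 0], [0, -0.2, 0.22, 0, 0], [0, -0.25, 0.28, 0, 0], [0, -0.3, 0.34, 0, 0], [0, -0.34, 0.385, 0, 0], [0, -0.363, 0.406, 0, 0]]]}}

```text
time_s: 2.1
tcp_pos: [0.4568, 0.1057, 0.2976]
eef_rot: [180.0, 0.0, -118.4]
contact_force: [0.5, 0.2, 0.3]
gripper_width: 0.0877
gripper_force: 0.0
```

Call:
{"method": "play_rows", "body": {"rows": [[[0, -0.05, 0.05, 0.01, 0], [0, -0.1, 0.1, 0.02, 0], [0, -0.15, 0.16, 0.05, 0], [0, -0.2, 0.22, 0.08, 0], [0, -0.25, 0.28, 0.11, 0], [0, -0.3, 0.34, 0.14, 0], [0, -0.35, 0.395, 0.17, 0], [0, -0.363, 0.406, 0.18, 0]]]}}

```text
time_s: 2.77
tcp_pos: [0.3643, 0.3628, 0.2049]
eef_rot: [180.0, -0.2, -118.4]
contact_force: [-0.0, -1.1, 0.3]
gripper_width: 0.0875
gripper_force: 0.0
```

```bash
python3 -c "
from h import *
go(.356,.360,.056,-118)"
```

```text
t 2.7667 tcp [0.3643 0.3628 0.2049] rot [ 1.7996e+02 -1.5000e-01 -1.1839e+02] F [-0.  -1.1  0.3] w 0.0875 shares [0.0128 0.012  0.2977] turn -0.0045 len 0.149
```

Call:
{"method": "play_rows", "body": {"rows": [[[0, 0.013, 0.012, 0.02, 0], [0, 0.013, 0.012, 0.06, 0], [0, 0.013, 0.012, 0.12, 0], [0, 0.013, 0.012, 0.18, 0], [0, 0.013, 0.012, 0.24, 0], [0, 0.013, 0.012, 0.28, 0], [0, 0.013, 0.012, 0.298, 0], [0, 0.013, 0.012, 0.298, 0]]]}}

```text
time_s: 3.43
tcp_pos: [0.3577, 0.3553, 0.0566]
eef_rot: [-180.0, -0.3, -118.6]
contact_force: [-0.2, -0.4, 0.5]
gripper_width: 0.087
gripper_force: 0.0
```

Call:
{"method": "play_rows", "body": {"rows": [[[0.3, 0, 0, 0, 0], [0.4, 0, 0, 0, 0], [0.5, 0, 0, 0, 0], [0.6, 0, 0, 0, 0], [0.7, 0, 0, 0, 0], [0.8, 0, 0, 0, 0], [1, 0, 0, 0, 0], [1, 0, 0, 0, 0]]], "squeeze": 15}}

```text
time_s: 4.1
tcp_pos: [0.3584, 0.357, 0.0588]
eef_rot: [180.0, 0.0, -118.5]
contact_force: [-1.3, 0.6, 0.3]
gripper_width: 0.0405
gripper_force: 15.1
```

```bash
python3 -c "
from h import *
go(.649,.0817,.14,-118)"
```

```text
t 4.1 tcp [0.3584 0.357  0.0588] rot [ 1.8000e+02  2.0000e-02 -1.1853e+02] F [-1.3  0.6  0.3] w 0.0405 shares [ 0.2061 -0.7736 -0.1625] turn -0.0062 len 0.408
```

Call:
{"method": "play_rows", "body": {"rows": [[[1, 0, 0, -0.03, 0], [1, 0, 0, -0.08, 0], [1, 0, -0.02, -0.13, 0], [1, 0.02, -0.07, -0.16, 0], [1, 0.04, -0.14, -0.165, 0], [1, 0.06, -0.21, -0.165, 0], [1, 0.08, -0.28, -0.165, 0], [1, 0.1, -0.35, -0.165, 0]]]}}

```text
time_s: 4.77
tcp_pos: [0.489, 0.2281, 0.1412]
eef_rot: [180.0, 0.0, -118.5]
contact_force: [-0.2, 0.8, -0.5]
gripper_width: 0.0402
gripper_force: 14.9
```

Call:
{"method": "play_rows", "body": {"rows": [[[1, 0.015, -0.07, 0, 0], [1, 0.03, -0.14, 0, 0], [1, 0.05, -0.21, 0, 0], [1, 0.07, -0.28, 0, 0], [1, 0.085, -0.34, 0, 0], [1, 0.095, -0.39, 0, 0], [1, 0.105, -0.42, 0, 0], [1, 0.106, -0.424, 0, 0]]]}}

```text
time_s: 5.43
tcp_pos: [0.6503, 0.0793, 0.14]
eef_rot: [180.0, -0.1, -118.7]
contact_force: [-0.7, -0.0, -1.0]
gripper_width: 0.0404
gripper_force: 14.9
```

Call:
{"method": "play_rows", "body": {"rows": [[[1, 0, 0, 0, 0], [1, 0, 0, 0, 0], [1, 0, 0, 0, 0], [1, 0, 0, 0, 0], [1, 0, 0, 0, 0], [1, 0, 0, 0, 0], [1, 0, 0, 0, 0], [1, 0, 0, 0, 0]]]}}

```text
time_s: 6.1
tcp_pos: [0.649, 0.0818, 0.1412]
eef_rot: [-180.0, 0.0, -118.5]
contact_force: [0.1, 0.4, -1.5]
gripper_width: 0.0404
gripper_force: 14.9
```

```bash
python3 - <<'E'
from h import *
crop("top",290,130,200,150,4,"p1"); go(.649,.0817,.14,-118)
E
```

```text
t 6.15 tcp [0.6491 0.0817 0.1412] rot [-1.8000e+02  1.0000e-02 -1.1852e+02] F [ 1.6  0.  -0.3] w 0.0402 shares [0.0001 0.0001 0.0023] turn -0.006 len 0.001
```

View pics/p1.png

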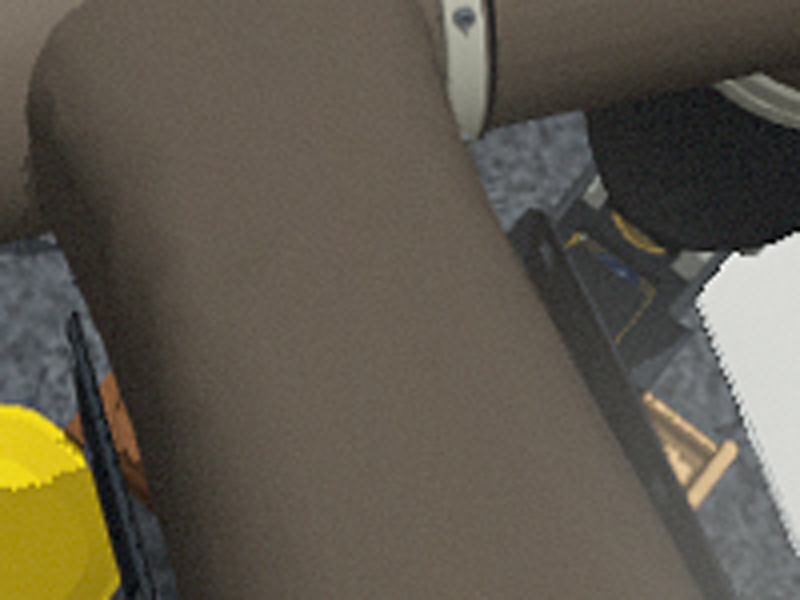

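The arm hides the bay from the top camera, so I'll go down carefully and watch the force.

Call:
{"method": "play_rows", "body": {"rows": [[[1, 0, 0, 0.02, 0], [1, 0, 0, 0.04, 0], [1, 0, 0, 0.06, 0], [1, 0, 0, 0.08, 0], [1, 0, 0, 0.1, 0], [1, 0, 0, 0.115, 0], [1, 0, 0, 0.13, 0], [1, 0, 0, 0.132, 0]]]}}

```text
time_s: 6.82
tcp_pos: [0.6482, 0.0812, 0.073]
eef_rot: [179.9, -0.1, -118.5]
contact_force: [0.8, 0.3, -1.2]
gripper_width: 0.0404
gripper_force: 14.9
```

```bash
python3 - <<'E'
from h import *
crop("scene",310,150,150,120,5,"p2"); go(.649,.0817,.0645,-118)
E
```

```text
t 6.8667 tcp [0.6486 0.0813 0.0737] rot [ 1.7993e+02 -8.0000e-02 -1.1854e+02] F [ 0.7  0.4 -1.3] w 0.0402 shares [-0.0011 -0.0004  0.0185] turn -0.0063 len 0.009
```

View pics/p2.png

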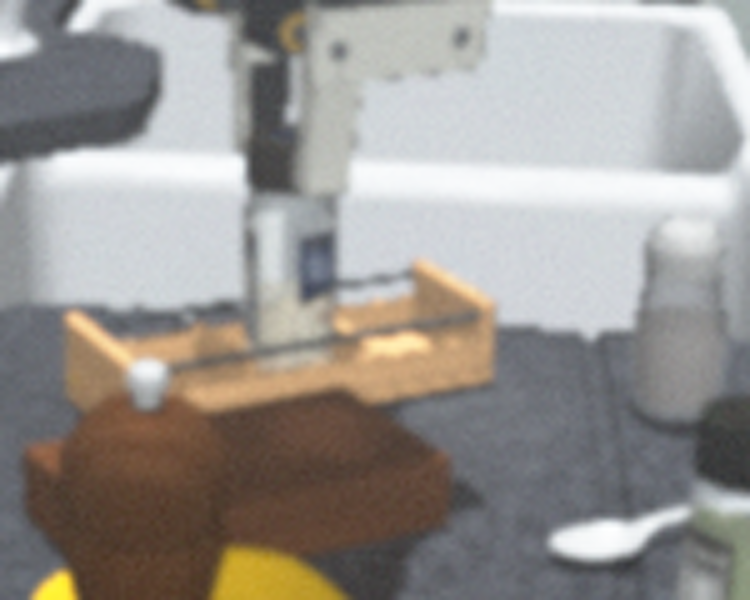

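The jar is inside the middle bay, behind the front wire, at about (293,330). I'll lower the last 9 mm, release and rise.

Call:
{"method": "play_rows", "body": {"rows": [[[1, 0, 0, 0.004, 0], [1, 0, 0, 0.008, 0], [1, 0, 0, 0.012, 0], [1, 0, 0, 0.016, 0], [1, 0, 0, 0.018, 0], [1, 0, 0, 0.019, 0], [1, 0, 0, 0.019, 0], [1, 0, 0, 0.019, 0]]]}}

```text
time_s: 7.53
tcp_pos: [0.6492, 0.0815, 0.0656]
eef_rot: [-180.0, 0.0, -118.5]
contact_force: [-0.4, -0.6, -0.9]
gripper_width: 0.04
gripper_force: 14.9
```

```bash
python3 -c "
from h import *
go(.649,.0817,.0645,-118)"
```

```text
t 7.5333 tcp [0.6492 0.0815 0.0656] rot [-1.7999e+02  1.0000e-02 -1.1853e+02] F [-0.4 -0.6 -0.9] w 0.04 shares [-0.      0.0005  0.0023] turn -0.0062 len 0.001
```

Call:
{"method": "play_rows", "body": {"rows": [[[1, 0, 0, 0.001, 0], [1, 0, 0, 0.002, 0], [1, 0, 0, 0.003, 0], [1, 0, 0, 0.003, 0], [0.8, 0, 0, 0.003, 0], [0.6, 0, 0, 0.003, 0], [0.3, 0, 0, 0.003, 0], [0, 0, 0, 0.003, 0]]]}}

```text
time_s: 8.2
tcp_pos: [0.649, 0.0815, 0.0638]
eef_rot: [180.0, -0.0, -118.5]
contact_force: [-1.2, 0.2, -0.3]
gripper_width: 0.0488
gripper_force: 0.0
```

Call:
{"method": "play_rows", "body": {"rows": [[[0, 0, 0, 0, 0], [0, 0, 0, -0.02, 0], [0, 0, 0, -0.06, 0], [0, 0, 0, -0.11, 0], [0, 0, 0, -0.16, 0], [0, 0, 0, -0.21, 0], [0, 0, 0, -0.25, 0], [0, 0, 0, -0.26, 0]]]}}

```text
time_s: 8.87
tcp_pos: [0.6511, 0.0817, 0.1992]
eef_rot: [-179.7, 0.2, -118.5]
contact_force: [0.5, 0.1, 0.9]
gripper_width: 0.0877
gripper_force: 0.0
```

```bash
python3 -c "
from h import *
go(.371,.216,.195,-118)"
```

```text
t 8.8667 tcp [0.6511 0.0817 0.1992] rot [-179.72    0.23 -118.51] F [0.5 0.1 0.9] w 0.0877 shares [0.0314 0.6204 0.0083] turn -0.0059 len 0.311
```

Call:
{"method": "play_rows", "body": {"rows": [[[0, 0.004, 0.06, 0, 0], [0, 0.008, 0.14, 0, 0], [0, 0.012, 0.22, 0, 0], [0, 0.016, 0.3, 0, 0], [0, 0.02, 0.38, 0, 0], [0, 0.024, 0.46, 0, 0], [0, 0.028, 0.54, 0, 0], [0, 0.031, 0.62, 0, 0]]]}}

```text
time_s: 9.53
tcp_pos: [0.3677, 0.216, 0.1942]
eef_rot: [180.0, 0.0, -118.6]
contact_force: [0.4, 1.6, 1.0]
gripper_width: 0.0871
gripper_force: 0.0
```

Call:
{"method": "play_rows", "body": {"rows": [[[0, 0, 0, 0, 0], [0, 0, 0, 0, 0], [0, 0, 0, 0, 0], [0, 0, 0, 0, 0], [0, 0, 0, 0.03, 0], [0, 0, 0, 0.06, 0], [0, 0, 0, 0.08, 0], [0, 0, 0, 0.08, 0]]]}}

```text
time_s: 10.2
tcp_pos: [0.3694, 0.214, 0.1518]
eef_rot: [179.9, -0.3, -118.7]
contact_force: [-0.9, 0.5, 0.1]
gripper_width: 0.0876
gripper_force: 0.0
```

```bash
python3 -c "
from h import *
go(.371,.216,.057,-118)"
```

```text
t 10.2 tcp [0.3694 0.214  0.1518] rot [ 179.95   -0.26 -118.72] F [-0.9  0.5  0.1] w 0.0876 shares [-0.0052 -0.0009  0.1896] turn -0.0084 len 0.095
```

Call:
{"method": "play_rows", "body": {"rows": [[[0, -0.003, 0, 0.03, 0], [0, -0.003, 0, 0.07, 0], [0, -0.003, 0, 0.11, 0], [0, -0.003, 0, 0.15, 0], [0, -0.003, 0, 0.18, 0], [0, -0.003, 0, 0.19, 0], [0, -0.003, 0, 0.19, 0], [0, -0.003, 0, 0.19, 0]]]}}

```text
time_s: 10.87
tcp_pos: [0.3709, 0.2173, 0.0596]
eef_rot: [-180.0, -0.0, -118.6]
contact_force: [-0.0, 0.3, 0.1]
gripper_width: 0.0878
gripper_force: 0.0
```

Call:
{"method": "play_rows", "body": {"rows": [[[0.3, 0, 0, 0, 0], [0.4, 0, 0, 0, 0], [0.5, 0, 0, 0, 0], [0.6, 0, 0, 0, 0], [0.7, 0, 0, 0, 0], [0.8, 0, 0, 0, 0], [1, 0, 0, 0, 0], [1, 0, 0, 0, 0]]]}}

```text
time_s: 11.53
tcp_pos: [0.3702, 0.2174, 0.0591]
eef_rot: [-180.0, 0.0, -118.5]
contact_force: [1.2, 0.1, 0.8]
gripper_width: 0.0403
gripper_force: 15.1
```

```bash
python3 -c "
from h import *
go(.621,.0296,.14,-118)"
```

```text
t 11.5333 tcp [0.3702 0.2174 0.0591] rot [-1.7999e+02  1.0000e-02 -1.1852e+02] F [1.2 0.1 0.8] w 0.0403 shares [ 0.0904 -0.6201 -0.1617] turn -0.0061 len 0.324
```

Call:
{"method": "play_rows", "body": {"rows": [[[1, 0, 0, -0.03, 0], [1, 0, 0, -0.08, 0], [1, 0, -0.02, -0.13, 0], [1, 0.02, -0.07, -0.16, 0], [1, 0.03, -0.13, -0.162, 0], [1, 0.05, -0.19, -0.162, 0], [1, 0.07, -0.25, -0.162, 0], [1, 0.09, -0.3, -0.162, 0]]]}}

```text
time_s: 12.2
tcp_pos: [0.4814, 0.1048, 0.1399]
eef_rot: [180.0, -0.0, -118.5]
contact_force: [1.0, 0.4, -0.5]
gripper_width: 0.0402
gripper_force: 15.0
```

Call:
{"method": "play_rows", "body": {"rows": [[[1, 0, -0.06, 0, 0], [1, 0, -0.12, 0, 0], [1, 0, -0.18, 0, 0], [1, 0, -0.24, 0, 0], [1, 0, -0.29, 0, 0], [1, 0, -0.32, 0, 0], [1, 0, -0.32, 0, 0], [1, 0, -0.32, 0, 0]]]}}

```text
time_s: 12.87
tcp_pos: [0.6207, 0.0291, 0.1388]
eef_rot: [179.9, -0.1, -118.6]
contact_force: [-0.1, -0.1, -1.4]
gripper_width: 0.0401
gripper_force: 15.0
```

Call:
{"method": "play_rows", "body": {"rows": [[[1, 0, 0, 0, 0], [1, 0, 0, 0, 0], [1, 0, 0, 0, 0], [1, 0, 0, 0, 0], [1, 0, 0, 0.02, 0], [1, 0, 0, 0.04, 0], [1, 0, 0, 0.06, 0], [1, 0, 0, 0.06, 0]]]}}

```text
time_s: 13.53
tcp_pos: [0.619, 0.0294, 0.1068]
eef_rot: [179.8, -0.2, -118.6]
contact_force: [-0.9, 0.3, -1.5]
gripper_width: 0.0402
gripper_force: 15.0
```

```bash
python3 - <<'E'
from h import *
go(.621,.0296,.075,-118)
E
```

```text
t 13.5333 tcp [0.619  0.0294 0.1068] rot [ 1.7979e+02 -1.6000e-01 -1.1856e+02] F [-0.9  0.3 -1.5] w 0.0402 shares [-0.0022 -0.0034  0.0635] turn -0.0065 len 0.032
```

Call:
{"method": "play_rows", "body": {"rows": [[[1, 0, -0.001, 0.01, 0], [1, 0, -0.001, 0.025, 0], [1, 0, -0.001, 0.04, 0], [1, 0, -0.001, 0.05, 0], [1, 0, -0.001, 0.06, 0], [1, 0, -0.001, 0.062, 0], [1, 0, -0.001, 0.062, 0], [1, 0, -0.001, 0.062, 0]]]}}

```text
time_s: 14.2
tcp_pos: [0.6216, 0.0295, 0.0792]
eef_rot: [-180.0, 0.0, -118.5]
contact_force: [0.6, 0.5, -1.6]
gripper_width: 0.0402
gripper_force: 15.0
```

```bash
python3 - <<'E'
from h import *
crop("scene",310,150,150,120,5,"p3"); go(.621,.0296,.0645,-118)
E
```

```text
t 14.25 tcp [0.6217 0.0295 0.0794] rot [-1.7997e+02  2.0000e-02 -1.1853e+02] F [ 0.4 -0.4 -1. ] w 0.0402 shares [0.0005 0.0013 0.0298] turn -0.0061 len 0.015
```

View pics/p3.png

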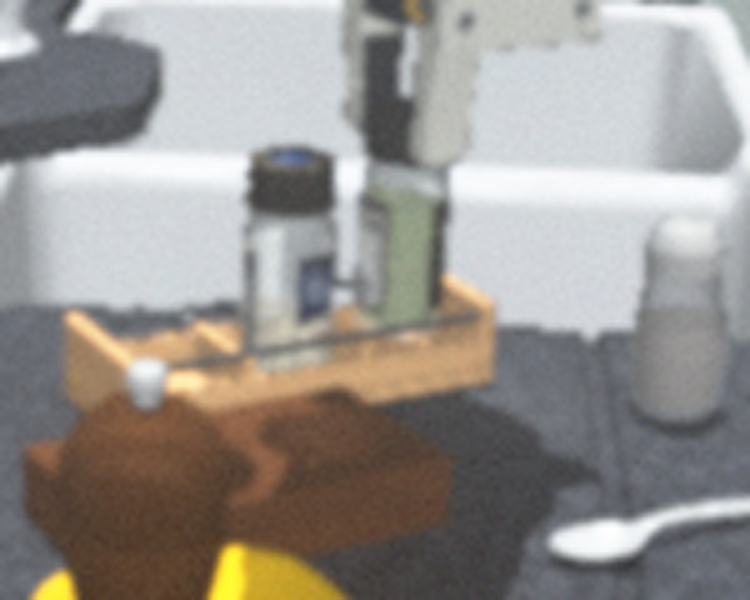

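Paprika stands upright in the middle bay, and oregano hangs inside the right-hand bay at about (400,320), clear of the end board. I'll lower it, release and rise.

Call:
{"method": "play_rows", "body": {"rows": [[[1, 0, 0, 0.006, 0], [1, 0, 0, 0.012, 0], [1, 0, 0, 0.018, 0], [1, 0, 0, 0.023, 0], [1, 0, 0, 0.027, 0], [1, 0, 0, 0.029, 0], [1, 0, 0, 0.03, 0], [1, 0, 0, 0.03, 0]]]}}

```text
time_s: 14.92
tcp_pos: [0.6219, 0.0295, 0.065]
eef_rot: [-179.9, 0.0, -118.5]
contact_force: [-1.5, 0.6, 4.1]
gripper_width: 0.0401
gripper_force: 14.9
```

Call:
{"method": "play_rows", "body": {"rows": [[[1, 0, 0, 0.001, 0], [1, 0, 0, 0.001, 0], [1, 0, 0, 0.001, 0], [0.9, 0, 0, 0.001, 0], [0.8, 0, 0, 0.001, 0], [0.6, 0, 0, 0.001, 0], [0.3, 0, 0, 0.001, 0], [0, 0, 0, 0.001, 0]]]}}

```text
time_s: 15.58
tcp_pos: [0.6217, 0.0295, 0.0638]
eef_rot: [-180.0, 0.0, -118.5]
contact_force: [-0.1, -0.3, -0.4]
gripper_width: 0.0483
gripper_force: 0.0
```

Call:
{"method": "play_rows", "body": {"rows": [[[0, 0, 0, 0, 0], [0, 0, 0, -0.02, 0], [0, 0, 0, -0.06, 0], [0, 0, 0, -0.11, 0], [0, 0, 0, -0.16, 0], [0, 0, 0, -0.2, 0], [0, 0, 0, -0.22, 0], [0, 0, 0, -0.22, 0]]]}}

```text
time_s: 16.25
tcp_pos: [0.6229, 0.0298, 0.1768]
eef_rot: [-179.8, 0.2, -118.5]
contact_force: [0.7, 1.2, -0.2]
gripper_width: 0.0874
gripper_force: 0.0
```

```bash
python3 -c "
from h import *
go(.4995,-.005,.17,-118)"
```

```text
t 16.25 tcp [0.6229 0.0298 0.1768] rot [-179.79    0.19 -118.51] F [ 0.7  1.2 -0.2] w 0.0874 shares [0.1789 0.1837 0.0137] turn -0.006 len 0.128
```

Call:
{"method": "play_rows", "body": {"rows": [[[0, 0.03, 0.03, 0, 0], [0, 0.07, 0.07, 0, 0], [0, 0.11, 0.11, 0, 0], [0, 0.15, 0.15, 0, 0], [0, 0.18, 0.175, 0, 0], [0, 0.188, 0.18, 0, 0], [0, 0.188, 0.18, 0, 0], [0, 0.188, 0.18, 0, 0]]]}}

```text
time_s: 16.92
tcp_pos: [0.4977, -0.0101, 0.1734]
eef_rot: [-180.0, 0.0, -118.5]
contact_force: [0.6, 0.5, 0.4]
gripper_width: 0.0877
gripper_force: 0.0
```

Call:
{"method": "play_rows", "body": {"rows": [[[0, 0, 0, 0, 0], [0, 0, 0, 0, 0], [0, 0, 0, 0, 0], [0, 0, 0, 0.02, 0], [0, 0, 0, 0.05, 0], [0, 0, 0, 0.08, 0], [0, 0, 0, 0.1, 0], [0, 0, 0, 0.1, 0]]]}}

```text
time_s: 17.58
tcp_pos: [0.4959, -0.0105, 0.1208]
eef_rot: [179.8, -0.2, -118.6]
contact_force: [-1.2, 0.3, -0.9]
gripper_width: 0.0875
gripper_force: 0.0
```

```bash
python3 -c "
from h import *
go(.499,-.0095,.036,-118)"
```

```text
t 17.5833 tcp [ 0.4959 -0.0105  0.1208] rot [ 1.7981e+02 -1.7000e-01 -1.1856e+02] F [-1.2  0.3 -0.9] w 0.0875 shares [-0.0048 -0.0046  0.1696] turn -0.0065 len 0.085
```

Call:
{"method": "play_rows", "body": {"rows": [[[0, -0.002, -0.002, 0.02, 0], [0, -0.002, -0.002, 0.05, 0], [0, -0.002, -0.002, 0.09, 0], [0, -0.002, -0.002, 0.13, 0], [0, -0.002, -0.002, 0.16, 0], [0, -0.002, -0.002, 0.17, 0], [0, -0.002, -0.002, 0.17, 0], [0, -0.002, -0.002, 0.17, 0]]]}}

```text
time_s: 18.25
tcp_pos: [0.4994, -0.0096, 0.039]
eef_rot: [-180.0, 0.0, -118.5]
contact_force: [-0.1, -0.8, 0.3]
gripper_width: 0.0874
gripper_force: 0.0
```

Call:
{"method": "play_rows", "body": {"rows": [[[0.3, 0, 0, 0, 0], [0.4, 0, 0, 0, 0], [0.5, 0, 0, 0, 0], [0.6, 0, 0, 0, 0], [0.7, 0, 0, 0, 0], [0.8, 0, 0, 0, 0], [1, 0, 0, 0, 0], [1, 0, 0, 0, 0]]]}}

```text
time_s: 18.92
tcp_pos: [0.4988, -0.0097, 0.0386]
eef_rot: [-180.0, 0.0, -118.5]
contact_force: [0.6, 0.2, -0.3]
gripper_width: 0.0394
gripper_force: 0.0
```

```bash
python3 -c "
from h import *
go(.5684,.1709,.12,-118)"
```

```text
t 18.9167 tcp [ 0.4988 -0.0097  0.0386] rot [-180.      0.   -118.53] F [ 0.6  0.2 -0.3] w 0.0394 shares [-0.3838  0.0503 -0.1628] turn -0.0062 len 0.21
```

The width is 39 mm with no grip force on a 44 mm body, so I'll look before doing more.

```bash
python3 - <<'E'
from h import *
crop("scene",370,160,160,120,5,"p4"); s=r.get_state(); print(s["gripper_width"],s["gripper_force"],s["contact_force"])
E
```

```text
0.035563362031531764 0.0 [-0.4465382   0.06841614 -0.00506296]
```

View pics/p4.png

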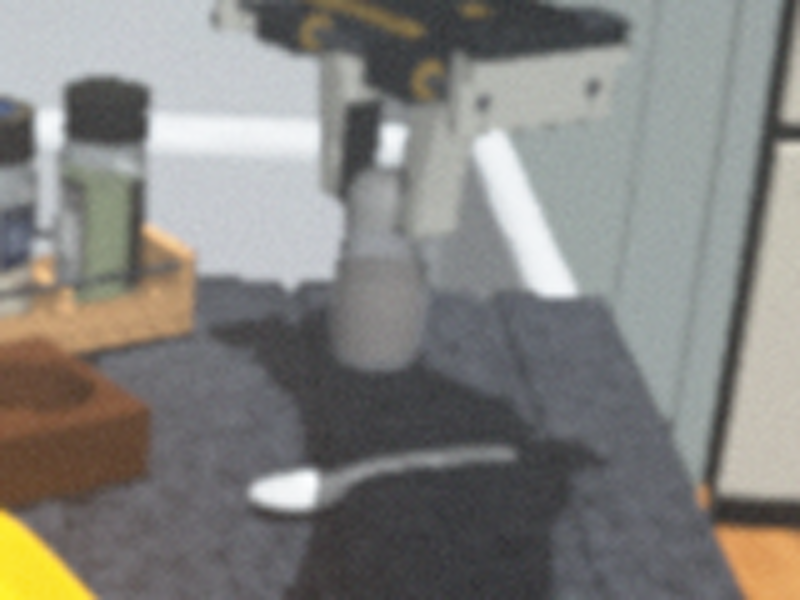

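```bash
python3 - <<'E'
from h import *
q=lambda x,y:(np.array([x,y])+.5)/5-.5+[370,160]
print("tcp expected px in p4",(proj("scene",[[.499,-.0097,.0386],[.499,-.0097,0],[.499,-.0097,.09]])-[370,160]+.5)*5-.5)
a=np.radians(-118.5); ty=np.array([np.sin(a),-np.cos(a)])
for k in(-.018,.018): print((proj("scene",[[.499+k*ty[0],-.0097+k*ty[1],.0386]])-[370,160]+.5)*5-.5)
print("salt base front bottom pixel z0",at("scene",*q(380,370),0),"cap top",at("scene",*q(377,165),.09))
# contour: fit salt by cap centre in top view, body base in top view
for z in (.07,.08,.09): print(z,at("top",467.3,310,z))
E
```

```text
tcp expected px in p4 [[383.86758345 274.44237717]
 [375.28266735 354.16334346]
 [395.4352107  164.6409341 ]]
[[359.81275749 261.25095618]]
[[408.58366982 288.0121607 ]]
salt base front bottom pixel z0 [0.48945594 0.00572244] cap top [ 0.50516696 -0.00412053]
0.07 [ 0.50034689 -0.01202617]
0.08 [ 0.49860618 -0.00964316]
0.09 [ 0.49686546 -0.00726015]
```

p4 shows the fingers around the cap at about (335–460, 200–235), which is about 25 mm higher than the reported TCP implies. The jars' lids gripped the same way, so the true fingertips sit about 25 mm above the reported TCP. I'll reopen and go lower, in steps, watching the force.

Call:
{"method": "play_rows", "body": {"rows": [[[0, 0, 0, 0, 0], [0, 0, 0, 0, 0], [0, 0, 0, 0, 0], [0, 0, 0, 0, 0], [0, 0, 0, 0, 0], [0, 0, 0, 0, 0], [0, 0, 0, 0, 0], [0, 0, 0, 0, 0]]]}}

```text
time_s: 19.63
tcp_pos: [0.4988, -0.0097, 0.0386]
eef_rot: [180.0, 0.0, -118.5]
contact_force: [0.0, 0.1, 0.8]
gripper_width: 0.0836
gripper_force: 0.0
```

Call:
{"method": "play_rows", "body": {"rows": [[[0, 0, 0, 0.003, 0], [0, 0, 0, 0.007, 0], [0, 0, 0, 0.011, 0], [0, 0, 0, 0.015, 0], [0, 0, 0, 0.019, 0], [0, 0, 0, 0.022, 0], [0, 0, 0, 0.024, 0], [0, 0, 0, 0.024, 0]]]}}

```text
time_s: 20.3
tcp_pos: [0.4986, -0.0098, 0.0263]
eef_rot: [180.0, -0.0, -118.5]
contact_force: [-0.2, 0.1, -0.4]
gripper_width: 0.0876
gripper_force: 0.0
```

```bash
python3 - <<'E'
from h import *
crop("scene",370,160,160,120,5,"p5"); go(.499,-.0095,.014,-118)
E
```

```text
t 20.35 tcp [ 0.4987 -0.0098  0.0264] rot [ 1.7999e+02 -2.0000e-02 -1.1853e+02] F [-0.6  0.2 -0.1] w 0.0878 shares [-0.0008 -0.0003  0.0248] turn -0.0062 len 0.012
```

View pics/p5.png

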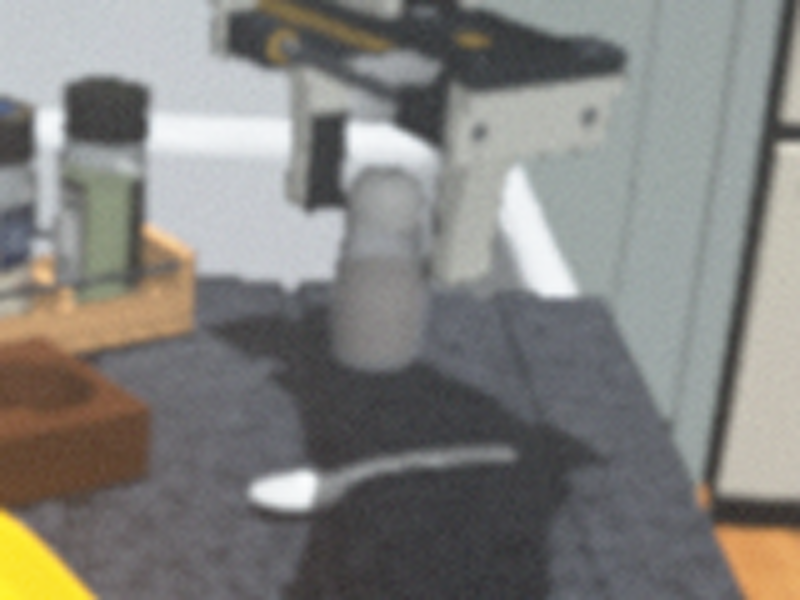

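The tips at (320,208) and (470,280) straddle the salt but are still only level with its upper part, about 26 mm above the reported height. I'll go another 14 mm down and close.

Call:
{"method": "play_rows", "body": {"rows": [[[0, 0, 0, 0.003, 0], [0, 0, 0, 0.007, 0], [0, 0, 0, 0.011, 0], [0, 0, 0, 0.015, 0], [0, 0, 0, 0.02, 0], [0, 0, 0, 0.024, 0], [0, 0, 0, 0.028, 0], [0, 0, 0, 0.028, 0]]]}}

```text
time_s: 21.02
tcp_pos: [0.4985, -0.0098, 0.0121]
eef_rot: [180.0, -0.0, -118.5]
contact_force: [0.4, 0.2, 0.6]
gripper_width: 0.0878
gripper_force: 0.0
```

Call:
{"method": "play_rows", "body": {"rows": [[[0.3, 0, 0, 0, 0], [0.4, 0, 0, 0, 0], [0.5, 0, 0, 0, 0], [0.6, 0, 0, 0, 0], [0.7, 0, 0, 0, 0], [0.8, 0, 0, 0, 0], [1, 0, 0, 0, 0], [1, 0, 0, 0, 0]]]}}

```text
time_s: 21.68
tcp_pos: [0.4988, -0.0097, 0.0126]
eef_rot: [-180.0, 0.0, -118.5]
contact_force: [0.9, 1.1, -0.5]
gripper_width: 0.04
gripper_force: 0.0
```

```bash
python3 -c "
from h import *
go(.5684,.1709,.1,-118)"
```

```text
t 21.6833 tcp [ 0.4988 -0.0097  0.0126] rot [-180.      0.   -118.53] F [ 0.9  1.1 -0.5] w 0.04 shares [-0.3838  0.0503 -0.1748] turn -0.0062 len 0.212
```

Call:
{"method": "play_rows", "body": {"rows": [[[1, 0, 0, 0, 0], [1, 0, 0, 0, 0], [1, 0, 0, 0, 0], [1, 0, 0, 0, 0], [1, 0, 0, 0, 0], [1, 0, 0, 0, 0], [1, 0, 0, 0, 0], [1, 0, 0, 0, 0]]], "squeeze": 8}}

```text
time_s: 22.35
tcp_pos: [0.4988, -0.0097, 0.0126]
eef_rot: [-180.0, 0.0, -118.5]
contact_force: [0.0, 0.3, -0.5]
gripper_width: 0.0379
gripper_force: 7.9
```

```bash
python3 - <<'E'
from h import *
im=r.capture("scene")[:,:,::-1]; cv2.imwrite("pics/raw6.png",im)
s=r.get_state(); print(s["gripper_width"],s["gripper_force"],s["contact_force"])
E
```

```text
0.03789056779763143 7.872649636992719 [ 0.79188493 -0.30799799 -0.26609533]
```

```bash
python3 - <<'E'
from h import *
q=lambda x,y,ox,oy:(np.array([x,y])+.5)/5-.5+[ox,oy]
a=np.radians(-118.5); ty=np.array([np.sin(a),-np.cos(a)]); tx=np.array([np.cos(a),np.sin(a)])
for nm,pts,o,P in(("p3",[(445,165)],(310,150),(.6217,.0295,.0794)),("p5front",[(465,280)],(370,160),(.4987,-.0098,.0264)),("p5back",[(320,208)],(370,160),(.4987,-.0098,.0264))):
    for dz in(0,.013,.026):
        w=at("scene",*q(*pts[0],*o),P[2]+dz)-P[:2]; print(nm,dz,"along tx",(w@tx).round(4),"ty",(w@ty).round(4))
im=cv2.imread("pics/raw6.png"); crop("",370,160,160,120,5,"p6",im)
E
```

```text
p3 0 along tx 0.0482 ty -0.0457
p3 0.013 along tx 0.0255 ty -0.0098
p3 0.026 along tx 0.0027 ty 0.026
p5front 0 along tx 0.0506 ty -0.0052
p5front 0.013 along tx 0.0278 ty 0.0215
p5front 0.026 along tx 0.0049 ty 0.0481
p5back 0 along tx 0.0467 ty -0.1139
p5back 0.013 along tx 0.024 ty -0.0836
p5back 0.026 along tx 0.0013 ty -0.0534
```

View pics/p6.png

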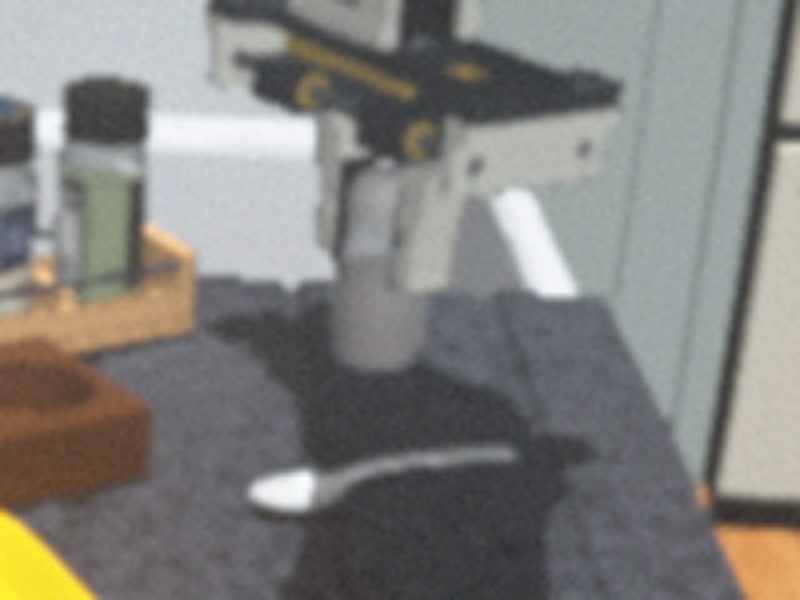

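p6 shows the fingers closed on both sides of the salt's tapering body, front tip at (420,290), and the geometry confirms a +26 mm height offset with the tool centred sideways. I'll raise the grip force and try a small lift.

Call:
{"method": "play_rows", "body": {"rows": [[[1, 0, 0, 0, 0], [1, 0, 0, 0, 0], [1, 0, 0, -0.005, 0], [1, 0, 0, -0.012, 0], [1, 0, 0, -0.02, 0], [1, 0, 0, -0.03, 0], [1, 0, 0, -0.04, 0], [1, 0, 0, -0.04, 0]]], "squeeze": 15}}

```text
time_s: 23.07
tcp_pos: [0.4996, -0.0095, 0.0339]
eef_rot: [-179.9, 0.1, -118.5]
contact_force: [0.3, 0.0, 0.1]
gripper_width: 0.0378
gripper_force: 14.8
```

Call:
{"method": "play_rows", "body": {"rows": [[[1, 0, 0, 0, 0], [1, 0, 0, 0, 0], [1, 0, 0, -0.02, 0], [1, 0, 0, -0.05, 0], [1, 0, 0, -0.09, 0], [1, 0, 0, -0.12, 0], [1, 0, 0, -0.14, 0], [1, 0, 0, -0.14, 0]]]}}

```text
time_s: 23.73
tcp_pos: [0.5002, -0.0094, 0.105]
eef_rot: [-179.8, 0.2, -118.5]
contact_force: [-0.1, -0.7, -1.7]
gripper_width: 0.0376
gripper_force: 14.8
```

```bash
python3 - <<'E'
from h import *
go(.5684,.1709,.1,-118)
g=cv2.imread("pics/raw6.png"); n=r.capture("scene")[:,:,::-1]; cv2.imwrite("pics/raw7.png",n)
# salt base row: find strongest edge in columns around the expected base for lifted body
s=r.get_state()["tcp_pos"]; print("expected base px if no slip",proj("scene",[[s[0],s[1],s[2]-.0126]]),"still-on-table px",proj("scene",[[.4988,-.0097,0]]))
col=n[180:250,440:454].mean((1,2)).round(0).astype(int); print(list(zip(range(180,250,2),col[::2])))
E
```

```text
t 23.7333 tcp [ 0.5002 -0.0094  0.105 ] rot [-1.7984e+02  1.5000e-01 -1.1851e+02] F [-0.1 -0.7 -1.7] w 0.0376 shares [-0.382   0.0522  0.0099] turn -0.0059 len 0.193
expected base px if no slip [[448.53377368 192.11468029]] still-on-table px [[444.73764414 230.45398984]]
[(180, np.int64(132)), (182, np.int64(132)), (184, np.int64(130)), (186, np.int64(133)), (188, np.int64(132)), (190, np.int64(129)), (192, np.int64(122)), (194, np.int64(165)), (196, np.int64(199)), (198, np.int64(199)), (200, np.int64(199)), (202, np.int64(197)), (204, np.int64(196)), (206, np.int64(196)), (208, np.int64(195)), (210, np.int64(194)), (212, np.int64(192)), (214, np.int64(192)), (216, np.int64(174)), (218, np.int64(106)), (220, np.int64(106)), (222, np.int64(108)), (224, np.int64(105)), (226, np.int64(96)), (228, np.int64(88)), (230, np.int64(76)), (232, np.int64(69)), (234, np.int64(69)), (236, np.int64(70)), (238, np.int64(68)), (240, np.int64(66)), (242, np.int64(68)), (244, np.int64(67)), (246, np.int64(67)), (248, np.int64(66))]
```

Call:
{"method": "play_rows", "body": {"rows": [[[1, -0.05, 0.007, 0, 0], [1, -0.11, 0.015, 0, 0], [1, -0.17, 0.023, 0, 0], [1, -0.23, 0.03, 0, 0], [1, -0.29, 0.04, 0, 0], [1, -0.34, 0.047, 0, 0], [1, -0.37, 0.05, 0, 0], [1, -0.38, 0.05, 0, 0]]]}}

```text
time_s: 24.45
tcp_pos: [0.5677, 0.1709, 0.101]
eef_rot: [179.9, -0.1, -118.4]
contact_force: [-0.4, -1.0, 0.3]
gripper_width: 0.0377
gripper_force: 14.8
```

Call:
{"method": "play_rows", "body": {"rows": [[[1, 0, 0, 0, 0], [1, 0, 0, 0, 0], [1, 0, 0, 0, 0], [1, 0, 0, 0, 0], [1, 0, 0, 0.02, 0], [1, 0, 0, 0.04, 0], [1, 0, 0, 0.06, 0], [1, 0, 0, 0.06, 0]]]}}

```text
time_s: 25.12
tcp_pos: [0.5658, 0.168, 0.0696]
eef_rot: [179.9, -0.2, -118.6]
contact_force: [-0.5, -0.6, -1.4]
gripper_width: 0.0375
gripper_force: 14.8
```

Call:
{"method": "play_rows", "body": {"rows": [[[1, 0, 0, 0, 0], [1, 0, 0, 0, 0], [1, 0, 0, 0, 0], [1, 0, 0, 0, 0], [1, 0, 0, 0, 0], [1, 0, 0, 0, 0], [1, 0, 0, 0, 0], [1, 0, 0, 0, 0]]]}}

```text
time_s: 25.78
tcp_pos: [0.5676, 0.1692, 0.0727]
eef_rot: [-180.0, 0.0, -118.5]
contact_force: [-1.2, 0.4, -1.2]
gripper_width: 0.0375
gripper_force: 14.8
```

```bash
python3 - <<'E'
from h import *
go(.5684,.1709,.035,-118)
E
```

```text
t 25.7833 tcp [0.5676 0.1692 0.0727] rot [-1.7999e+02  1.0000e-02 -1.1853e+02] F [-1.2  0.4 -1.2] w 0.0375 shares [-0.0038  0.0003  0.0754] turn -0.0062 len 0.038
```

Call:
{"method": "play_rows", "body": {"rows": [[[1, -0.004, 0, 0.01, 0], [1, -0.004, 0, 0.02, 0], [1, -0.004, 0, 0.035, 0], [1, -0.004, 0, 0.05, 0], [1, -0.004, 0, 0.06, 0], [1, -0.004, 0, 0.07, 0], [1, -0.004, 0, 0.076, 0], [1, -0.004, 0, 0.076, 0]]]}}

```text
time_s: 26.45
tcp_pos: [0.5681, 0.1706, 0.0336]
eef_rot: [180.0, -0.1, -118.5]
contact_force: [-0.7, -0.3, -1.7]
gripper_width: 0.0372
gripper_force: 14.8
```

Call:
{"method": "play_rows", "body": {"rows": [[[1, 0, 0, 0.002, 0], [1, 0, 0, 0.005, 0], [1, 0, 0, 0.008, 0], [1, 0, 0, 0.011, 0], [1, 0, 0, 0.014, 0], [1, 0, 0, 0.017, 0], [1, 0, 0, 0.018, 0], [1, 0, 0, 0.018, 0]]]}}

```text
time_s: 27.12
tcp_pos: [0.5684, 0.1708, 0.0254]
eef_rot: [180.0, -0.0, -118.5]
contact_force: [-0.1, -0.1, 0.2]
gripper_width: 0.0374
gripper_force: 14.8
```

```bash
python3 - <<'E'
from h import *
go(.5684,.1709,.0206,-118)
E
```

```text
t 27.1167 tcp [0.5684 0.1708 0.0254] rot [ 1.7999e+02 -1.0000e-02 -1.1854e+02] F [-0.1 -0.1  0.2] w 0.0374 shares [-0.0001  0.0001  0.0096] turn -0.0062 len 0.005
```

Call:
{"method": "play_rows", "body": {"rows": [[[1, 0, 0, 0.002, 0], [1, 0, 0, 0.004, 0], [1, 0, 0, 0.006, 0], [1, 0, 0, 0.008, 0], [1, 0, 0, 0.009, 0], [1, 0, 0, 0.009, 0], [1, 0, 0, 0.009, 0], [1, 0, 0, 0.009, 0]]]}}

```text
time_s: 27.78
tcp_pos: [0.5686, 0.1709, 0.0211]
eef_rot: [-180.0, 0.0, -118.5]
contact_force: [-0.7, 0.2, -0.2]
gripper_width: 0.0376
gripper_force: 14.8
```

```bash
python3 - <<'E'
from h import *
go(.5684,.1709,.0206,-118); print(r.get_state()["moment"])
E
```

```text
t 27.7833 tcp [0.5686 0.1709 0.0211] rot [-180.      0.   -118.53] F [-0.7  0.2 -0.2] w 0.0376 shares [0.0002 0.0003 0.001 ] turn -0.0062 len 0.001
[0.05321156 0.04201748 0.01863839]
```

Another 1 mm to touch down, then a gentle release and rise.

Call:
{"method": "play_rows", "body": {"rows": [[[1, 0, 0, 0.001, 0], [1, 0, 0, 0.002, 0], [1, 0, 0, 0.003, 0], [0.9, 0, 0, 0.003, 0], [0.8, 0, 0, 0.003, 0], [0.6, 0, 0, 0.003, 0], [0.4, 0, 0, 0.003, 0], [0.2, 0, 0, 0.003, 0]]]}}

```text
time_s: 28.45
tcp_pos: [0.5687, 0.171, 0.0198]
eef_rot: [-180.0, 0.0, -118.5]
contact_force: [0.3, -0.3, 0.7]
gripper_width: 0.0458
gripper_force: 0.0
```

Call:
{"method": "play_rows", "body": {"rows": [[[0, 0, 0, 0, 0], [0, 0, 0, 0, 0], [0, 0, 0, -0.02, 0], [0, 0, 0, -0.06, 0], [0, 0, 0, -0.11, 0], [0, 0, 0, -0.16, 0], [0, 0, 0, -0.21, 0], [0, 0, 0, -0.26, 0]]]}}

```text
time_s: 29.12
tcp_pos: [0.5684, 0.1707, 0.1516]
eef_rot: [-180.0, 0.0, -118.5]
contact_force: [-0.2, -0.1, -0.6]
gripper_width: 0.0871
gripper_force: 0.0
```

Call:
{"method": "play_rows", "body": {"rows": [[[0, 0, 0, -0.05, 0], [0, 0, 0, -0.1, 0], [0, 0, 0, -0.12, 0], [0, 0, 0, -0.12, 0], [0, 0, 0, -0.12, 0], [0, 0, 0, -0.12, 0], [0, 0, 0, -0.12, 0], [0, 0, 0, -0.12, 0]]]}}

```text
time_s: 29.78
tcp_pos: [0.568, 0.1706, 0.2084]
eef_rot: [179.9, -0.1, -118.5]
contact_force: [-0.5, -0.7, 0.6]
gripper_width: 0.0873
gripper_force: 0.0
```

```bash
python3 - <<'E'
from h import *
go(.468,.432,.21,-150); cv2.imwrite("pics/raw8.png",r.capture("scene")[:,:,::-1])
# refine mill position from first pictures: overlay fits at different heights
t=lambda x,y,z:at("top",(x+.5)/4-.5+180,(y+.5)/4-.5+230,z)
print(t(108,156,.165),t(119,168,.14),at("scene",*proj("scene",[[.468,.432,.167]])[0],.167), proj("scene",[[.468,.432,.167],[.468,.432,0]]))
E
```

```text
t 29.7833 tcp [0.568  0.1706 0.2084] rot [ 1.7994e+02 -1.0000e-01 -1.1854e+02] F [-0.5 -0.7  0.6] w 0.0873 shares [-0.3637  0.4255 -0.0032] turn 0.3661 len 0.28
[0.46810429 0.43213497] [0.46806218 0.43169913] [0.468 0.432] [[339.79221775 223.2131336 ]
 [338.70268878 323.35531255]]
```

Call:
{"method": "play_rows", "body": {"rows": [[[0, -0.04, 0.05, 0, 0.05], [0, -0.09, 0.11, 0, 0.1], [0, -0.14, 0.17, 0, 0.15], [0, -0.19, 0.23, 0, 0.2], [0, -0.25, 0.29, 0, 0.25], [0, -0.3, 0.35, 0, 0.3], [0, -0.34, 0.4, 0, 0.34], [0, -0.364, 0.426, 0, 0.366]]]}}

```text
time_s: 30.5
tcp_pos: [0.4666, 0.4355, 0.2086]
eef_rot: [-180.0, -0.1, -150.1]
contact_force: [0.8, -0.4, 0.1]
gripper_width: 0.0878
gripper_force: 0.0
```

Call:
{"method": "play_rows", "body": {"rows": [[[0, 0, 0, 0, 0], [0, 0, 0, 0, 0], [0, 0, 0, 0, 0], [0, 0, 0, 0, 0], [0, 0, 0, 0, 0], [0, 0, 0, 0, 0], [0, 0, 0, 0, 0], [0, 0, 0, 0, 0]]]}}

```text
time_s: 31.17
tcp_pos: [0.4686, 0.4321, 0.2097]
eef_rot: [180.0, 0.0, -150.0]
contact_force: [0.4, 0.2, 0.0]
gripper_width: 0.0878
gripper_force: 0.0
```

```bash
python3 - <<'E'
from h import *
go(.469,.4325,.095,-150)
cv2.imwrite("pics/raw9.png",r.capture("scene")[:,:,::-1]);cv2.imwrite("pics/raw9t.png",r.capture("top")[:,:,::-1])
E
```

```text
t 31.1667 tcp [0.4686 0.4321 0.2097] rot [ 1.7999e+02  1.0000e-02 -1.5002e+02] F [0.4 0.2 0. ] w 0.0878 shares [-0.001   0.0003  0.2295] turn -0.0003 len 0.115
```

Call:
{"method": "play_rows", "body": {"rows": [[[0, 0, 0, 0.02, 0], [0, 0, 0, 0.06, 0], [0, 0, 0, 0.1, 0], [0, 0, 0, 0.14, 0], [0, 0, 0, 0.18, 0], [0, 0, 0, 0.21, 0], [0, 0, 0, 0.23, 0], [0, 0, 0, 0.23, 0]]]}}

```text
time_s: 31.93
tcp_pos: [0.4673, 0.4312, 0.0916]
eef_rot: [-179.9, -0.2, -150.0]
contact_force: [0.4, -0.4, -1.1]
gripper_width: 0.0879
gripper_force: 0.0
```

Call:
{"method": "play_rows", "body": {"rows": [[[0.2, 0, 0, 0, 0], [0.3, 0, 0, 0, 0], [0.4, 0, 0, 0, 0], [0.5, 0, 0, 0, 0], [0.6, 0, 0, 0, 0], [0.8, 0, 0, 0, 0], [1, 0, 0, 0, 0], [1, 0, 0, 0, 0]]]}}

```text
time_s: 32.6
tcp_pos: [0.4685, 0.4329, 0.095]
eef_rot: [180.0, 0.1, -150.0]
contact_force: [-0.1, 0.7, 2.3]
gripper_width: 0.0472
gripper_force: 15.0
```

Call:
{"method": "play_rows", "body": {"rows": [[[1, 0, 0, 0, 0], [1, 0, 0, 0, 0], [1, 0, 0, 0, 0], [1, 0, 0, 0, 0], [1, 0, 0, 0, 0], [1, 0, 0, 0, 0], [1, 0, 0, 0, 0], [1, 0, 0, 0, 0]]], "squeeze": 20}}

```text
time_s: 33.27
tcp_pos: [0.4685, 0.4328, 0.0949]
eef_rot: [180.0, 0.0, -150.0]
contact_force: [-0.6, 1.7, 5.7]
gripper_width: 0.0478
gripper_force: 20.0
```

```bash
python3 - <<'E'
from h import *
go(.6015,.2368,.22,-150)
E
```

```text
t 33.2667 tcp [0.4685 0.4328 0.0949] rot [ 1.7998e+02  4.0000e-02 -1.4998e+02] F [-0.6  1.7  5.7] w 0.0478 shares [-0.0341 -0.4725 -0.2502] turn 0.0002 len 0.268
```

Call:
{"method": "play_rows", "body": {"rows": [[[1, 0, 0, -0.003, 0], [1, 0, 0, -0.006, 0], [1, 0, 0, -0.01, 0], [1, 0, 0, -0.015, 0], [1, 0, 0, -0.02, 0], [1, 0, 0, -0.02, 0], [1, 0, 0, -0.02, 0], [1, 0, 0, -0.02, 0]]]}}

```text
time_s: 33.93
tcp_pos: [0.4683, 0.4325, 0.1045]
eef_rot: [180.0, -0.0, -150.0]
contact_force: [-0.3, -0.1, -1.9]
gripper_width: 0.0475
gripper_force: 20.0
```

```bash
python3 - <<'E'
from h import *
go(.6015,.2368,.22,-150); print(r.get_state()["moment"])
E
```

```text
t 33.9333 tcp [0.4683 0.4325 0.1045] rot [ 1.8000e+02 -1.0000e-02 -1.4999e+02] F [-0.3 -0.1 -1.9] w 0.0475 shares [-0.035  -0.4721 -0.2311] turn 0.0001 len 0.263
[0.01688024 0.04353116 0.04231462]
```

Call:
{"method": "play_rows", "body": {"rows": [[[1, 0, 0, -0.03, 0], [1, 0, 0, -0.07, 0], [1, 0, 0, -0.11, 0], [1, 0, 0, -0.15, 0], [1, 0, -0.01, -0.18, 0], [1, -0.005, -0.04, -0.2, 0], [1, -0.01, -0.08, -0.2, 0], [1, -0.01, -0.13, -0.2, 0]]]}}

```text
time_s: 34.6
tcp_pos: [0.5058, 0.3789, 0.2051]
eef_rot: [180.0, 0.1, -149.9]
contact_force: [0.6, 0.1, -1.7]
gripper_width: 0.0475
gripper_force: 20.0
```

Call:
{"method": "play_rows", "body": {"rows": [[[1, -0.004, -0.05, 0, 0], [1, -0.008, -0.1, 0, 0], [1, -0.012, -0.15, 0, 0], [1, -0.016, -0.2, 0, 0], [1, -0.02, -0.25, 0, 0], [1, -0.023, -0.3, 0, 0], [1, -0.025, -0.33, 0, 0], [1, -0.025, -0.342, 0, 0]]]}}

```text
time_s: 35.27
tcp_pos: [0.6025, 0.2344, 0.204]
eef_rot: [-180.0, -0.1, -150.1]
contact_force: [0.3, 0.4, -2.1]
gripper_width: 0.0469
gripper_force: 20.0
```

Call:
{"method": "play_rows", "body": {"rows": [[[1, 0, 0, 0, 0], [1, 0, 0, 0, 0], [1, 0, 0, 0, 0], [1, 0, 0, 0, 0], [1, 0, 0, 0, 0], [1, 0, 0, 0, 0], [1, 0, 0, 0, 0], [1, 0, 0, 0, 0]]]}}

```text
time_s: 35.93
tcp_pos: [0.6014, 0.2372, 0.2046]
eef_rot: [180.0, 0.0, -150.0]
contact_force: [0.9, 0.4, -2.3]
gripper_width: 0.0473
gripper_force: 20.0
```

```bash
python3 - <<'E'
from h import *
go(.6015,.2368,.135,-150)
n=r.capture("scene")[:,:,::-1]; cv2.imwrite("pics/raw10.png",n)
s=r.get_state()["tcp_pos"]
print("expected base px",proj("scene",[[s[0],s[1],s[2]-.095]]),"knob hidden")
g=cv2.cvtColor(n,cv2.COLOR_BGR2HSV)
x,y=proj("scene",[[s[0],s[1],s[2]-.06]])[0].astype(int)
for yy in range(y,y+40,4): print(yy,"dark run",[int(v) for v in n[yy,x-36:x+37:4].mean(1)])
E
```

```text
t 35.9333 tcp [0.6014 0.2372 0.2046] rot [ 180.      0.   -149.96] F [ 0.9  0.4 -2.3] w 0.0473 shares [ 0.0003 -0.0008  0.1392] turn 0.0004 len 0.07
expected base px [[344.3787193  204.45815918]] knob hidden
186 dark run [240, 158, 173, 215, 221, 214, 65, 73, 75, 78, 75, 70, 73, 105, 66, 67, 65, 122, 243]
190 dark run [205, 143, 169, 191, 199, 196, 65, 75, 72, 71, 71, 71, 80, 78, 60, 63, 63, 103, 203]
194 dark run [148, 142, 164, 193, 202, 196, 67, 73, 69, 74, 71, 71, 100, 143, 158, 150, 147, 142, 200]
198 dark run [141, 143, 160, 189, 202, 174, 67, 70, 75, 72, 71, 71, 106, 172, 214, 165, 152, 151, 201]
202 dark run [142, 143, 158, 191, 204, 109, 65, 79, 68, 78, 73, 73, 66, 114, 212, 156, 92, 104, 191]
206 dark run [138, 142, 155, 188, 201, 178, 73, 73, 68, 72, 75, 71, 81, 130, 209, 151, 211, 226, 215]
210 dark run [133, 133, 136, 161, 169, 173, 190, 167, 128, 134, 85, 126, 131, 131, 193, 154, 203, 223, 209]
214 dark run [107, 109, 107, 106, 183, 165, 99, 96, 96, 95, 143, 145, 136, 122, 169, 138, 164, 182, 169]
218 dark run [98, 102, 99, 106, 119, 158, 190, 159, 163, 177, 153, 163, 186, 128, 158, 139, 160, 161, 162]
222 dark run [104, 102, 100, 106, 121, 119, 141, 188, 149, 136, 120, 103, 108, 160, 164, 182, 205, 201, 189]
```

Call:
{"method": "play_rows", "body": {"rows": [[[1, 0, 0, 0.02, 0], [1, 0, 0, 0.045, 0], [1, 0, 0, 0.075, 0], [1, 0, 0, 0.105, 0], [1, 0, 0, 0.135, 0], [1, 0, 0, 0.155, 0], [1, 0, 0, 0.17, 0], [1, 0, 0, 0.173, 0]]]}}

```text
time_s: 36.65
tcp_pos: [0.6008, 0.2365, 0.1162]
eef_rot: [-180.0, -0.1, -150.0]
contact_force: [-0.1, -0.8, -2.5]
gripper_width: 0.0479
gripper_force: 20.0
```

Call:
{"method": "play_rows", "body": {"rows": [[[1, 0, 0, 0.002, 0], [1, 0, 0, 0.005, 0], [1, 0, 0, 0.009, 0], [1, 0, 0, 0.013, 0], [1, 0, 0, 0.017, 0], [1, 0, 0, 0.02, 0], [1, 0, 0, 0.022, 0], [1, 0, 0, 0.022, 0]]]}}

```text
time_s: 37.32
tcp_pos: [0.6015, 0.2368, 0.1068]
eef_rot: [-180.0, -0.0, -150.0]
contact_force: [0.0, -0.3, -1.7]
gripper_width: 0.0476
gripper_force: 20.0
```

```bash
python3 - <<'E'
from h import *
go(.6015,.2368,.103,-150); print(r.get_state()["moment"])
E
```

```text
t 37.3167 tcp [0.6015 0.2368 0.1068] rot [-1.8000e+02 -2.0000e-02 -1.4999e+02] F [ 0.  -0.3 -1.7] w 0.0476 shares [-0.     -0.0001  0.0077] turn 0.0001 len 0.004
[0.00634029 0.00952962 0.05265537]
```

Call:
{"method": "play_rows", "body": {"rows": [[[1, 0, 0, 0.001, 0], [1, 0, 0, 0.002, 0], [1, 0, 0, 0.004, 0], [1, 0, 0, 0.006, 0], [1, 0, 0, 0.008, 0], [1, 0, 0, 0.008, 0], [1, 0, 0, 0.008, 0], [1, 0, 0, 0.008, 0]]]}}

```text
time_s: 37.98
tcp_pos: [0.6015, 0.2369, 0.103]
eef_rot: [180.0, -0.0, -150.0]
contact_force: [-0.4, 0.6, -1.8]
gripper_width: 0.0476
gripper_force: 20.0
```

```bash
python3 - <<'E'
from h import *
go(.6015,.2368,.103,-150); print(r.get_state()["moment"])
E
```

```text
t 37.9833 tcp [0.6015 0.2369 0.103 ] rot [ 1.8000e+02 -1.0000e-02 -1.4999e+02] F [-0.4  0.6 -1.8] w 0.0476 shares [ 0.0001 -0.0002  0.    ] turn 0.0001 len 0.0
[-0.02756623  0.04886106 -0.06302434]
```

Not yet touching. I'll ease down another 2 mm.

Call:
{"method": "play_rows", "body": {"rows": [[[1, 0, 0, 0.001, 0], [1, 0, 0, 0.001, 0], [1, 0, 0, 0.002, 0], [1, 0, 0, 0.003, 0], [1, 0, 0, 0.004, 0], [1, 0, 0, 0.004, 0], [1, 0, 0, 0.004, 0], [1, 0, 0, 0.004, 0]]]}}

```text
time_s: 38.65
tcp_pos: [0.6028, 0.2376, 0.1028]
eef_rot: [-180.0, 0.2, -150.0]
contact_force: [-1.3, 1.4, 8.4]
gripper_width: 0.0473
gripper_force: 20.0
```

```bash
python3 - <<'E'
from h import *
go(.6015,.2368,.103,-150)
E
```

```text
t 38.65 tcp [0.6028 0.2376 0.1028] rot [-179.98    0.19 -149.95] F [-1.3  1.4  8.4] w 0.0473 shares [ 0.0031 -0.0001 -0.0004] turn 0.0006 len 0.002
```

Touchdown is at the expected height. I'll release and rise clear.

Call:
{"method": "play_rows", "body": {"rows": [[[1, 0, 0, -0.002, 0], [0.9, 0, 0, -0.002, 0], [0.8, 0, 0, -0.002, 0], [0.7, 0, 0, -0.002, 0], [0.5, 0, 0, -0.002, 0], [0.3, 0, 0, -0.002, 0], [0, 0, 0, -0.002, 0], [0, 0, 0, -0.002, 0]]]}}

```text
time_s: 39.32
tcp_pos: [0.6011, 0.2366, 0.1015]
eef_rot: [180.0, -0.1, -150.0]
contact_force: [0.5, -0.4, -0.5]
gripper_width: 0.0619
gripper_force: 0.0
```

Call:
{"method": "play_rows", "body": {"rows": [[[0, 0, 0, 0, 0], [0, 0, 0, 0, 0], [0, 0, 0, -0.02, 0], [0, 0, 0, -0.06, 0], [0, 0, 0, -0.11, 0], [0, 0, 0, -0.16, 0], [0, 0, 0, -0.21, 0], [0, 0, 0, -0.22, 0]]]}}

```text
time_s: 39.98
tcp_pos: [0.6036, 0.2376, 0.218]
eef_rot: [-180.0, 0.4, -150.0]
contact_force: [-0.2, 0.4, 1.0]
gripper_width: 0.0876
gripper_force: 0.0
```

```bash
python3 - <<'E'
from h import *
go(.437,.109,.15,-117.5)
E
```

```text
t 39.9833 tcp [0.6036 0.2376 0.218 ] rot [-179.96    0.41 -149.96] F [-0.2  0.4  1. ] w 0.0876 shares [ 0.4173 -0.0559  0.136 ] turn -0.3776 len 0.221
```

Call:
{"method": "play_rows", "body": {"rows": [[[0, 0.04, -0.005, 0, -0.05], [0, 0.1, -0.01, 0, -0.1], [0, 0.17, -0.02, 0, -0.15], [0, 0.24, -0.03, 0.02, -0.2], [0, 0.3, -0.04, 0.05, -0.25], [0, 0.36, -0.05, 0.08, -0.3], [0, 0.4, -0.056, 0.11, -0.35], [0, 0.417, -0.056, 0.136, -0.378]]]}}

```text
time_s: 40.65
tcp_pos: [0.4326, 0.1065, 0.144]
eef_rot: [180.0, 0.0, -117.3]
contact_force: [-0.5, 0.0, 0.2]
gripper_width: 0.0877
gripper_force: 0.0
```

Call:
{"method": "play_rows", "body": {"rows": [[[0, 0, 0, 0, 0], [0, 0, 0, 0, 0], [0, 0, 0, 0.03, 0], [0, 0, 0, 0.07, 0], [0, 0, 0, 0.11, 0], [0, 0, 0, 0.15, 0], [0, 0, 0, 0.18, 0], [0, 0, 0, 0.19, 0]]]}}

```text
time_s: 41.32
tcp_pos: [0.4355, 0.1088, 0.0479]
eef_rot: [180.0, -0.1, -117.6]
contact_force: [-0.8, 0.2, 0.9]
gripper_width: 0.0875
gripper_force: 0.0
```

Call:
{"method": "play_rows", "body": {"rows": [[[0, 0, 0, 0, 0], [0, 0, 0, 0, 0], [0, 0, 0, 0, 0], [0, 0, 0, 0, 0], [0, 0, 0, 0, 0], [0, 0, 0, 0, 0], [0, 0, 0, 0, 0], [0, 0, 0, 0, 0]]]}}

```text
time_s: 41.98
tcp_pos: [0.4351, 0.1084, 0.0493]
eef_rot: [-180.0, 0.0, -117.5]
contact_force: [0.8, -0.2, 0.2]
gripper_width: 0.088
gripper_force: 0.0
```

```bash
python3 - <<'E'
from h import *
go(.437,.109,-.018,-117.5)
E
```

```text
t 41.9833 tcp [0.4351 0.1084 0.0493] rot [-1.7999e+02  2.0000e-02 -1.1751e+02] F [ 0.8 -0.2  0.2] w 0.088 shares [-0.0027 -0.0029  0.1346] turn -0.0001 len 0.067
```

Call:
{"method": "play_rows", "body": {"rows": [[[0, -0.003, -0.003, 0.02, 0], [0, -0.003, -0.003, 0.04, 0], [0, -0.003, -0.003, 0.06, 0], [0, -0.003, -0.003, 0.08, 0], [0, -0.003, -0.003, 0.1, 0], [0, -0.003, -0.003, 0.11, 0], [0, -0.003, -0.003, 0.12, 0], [0, -0.003, -0.003, 0.12, 0]]]}}

```text
time_s: 42.65
tcp_pos: [0.4367, 0.1087, -0.0116]
eef_rot: [180.0, -0.1, -117.5]
contact_force: [-0.0, -0.2, -0.4]
gripper_width: 0.0876
gripper_force: 0.0
```

Call:
{"method": "play_rows", "body": {"rows": [[[0, 0, 0, 0.002, 0], [0, 0, 0, 0.004, 0], [0, 0, 0, 0.006, 0], [0, 0, 0, 0.008, 0], [0, 0, 0, 0.01, 0], [0, 0, 0, 0.012, 0], [0, 0, 0, 0.014, 0], [0, 0, 0, 0.014, 0]]]}}

```text
time_s: 43.32
tcp_pos: [0.4369, 0.1089, -0.0181]
eef_rot: [180.0, -0.0, -117.5]
contact_force: [0.7, 0.3, -0.2]
gripper_width: 0.0875
gripper_force: 0.0
```

```bash
python3 - <<'E'
from h import *
go(.437,.109,-.024,-117.5)
n=r.capture("scene")[:,:,::-1]; cv2.imwrite("pics/raw11.png",n)
s=r.get_state()["tcp_pos"]; a=np.radians(-117.5); ty=np.array([np.sin(a),-np.cos(a)])
for k in(.045,.065): print("front finger tip px if real z=reported+.026, and at table:",proj("scene",[np.r_[s[:2]+k*ty,s[2]+.026],np.r_[s[:2]+k*ty,0]]))
E
```

```text
t 43.3167 tcp [ 0.4369  0.1089 -0.0181] rot [ 1.7999e+02 -1.0000e-02 -1.1751e+02] F [ 0.7  0.3 -0.2] w 0.0875 shares [-0.0002 -0.0001  0.0118] turn -0.0001 len 0.006
front finger tip px if real z=reported+.026, and at table: [[462.32950535 261.74629086]
 [461.83748028 265.43054294]]
front finger tip px if real z=reported+.026, and at table: [[469.11086984 266.07627941]
 [468.58279107 269.809301  ]]
```

Call:
{"method": "play_rows", "body": {"rows": [[[0, 0, 0, 0.001, 0], [0, 0, 0, 0.002, 0], [0, 0, 0, 0.003, 0], [0, 0, 0, 0.004, 0], [0, 0, 0, 0.005, 0], [0, 0, 0, 0.006, 0], [0, 0, 0, 0.007, 0], [0, 0, 0, 0.008, 0]]]}}

```text
time_s: 44.03
tcp_pos: [0.437, 0.109, -0.022]
eef_rot: [180.0, -0.0, -117.5]
contact_force: [-0.3, -0.3, 1.0]
gripper_width: 0.0872
gripper_force: 0.0
```

```bash
python3 - <<'E'
from h import *
go(.437,.109,-.026,-117.5)
E
```

```text
t 44.0333 tcp [ 0.437  0.109 -0.022] rot [ 180.     -0.   -117.51] F [-0.3 -0.3  1. ] w 0.0872 shares [0.    0.    0.008] turn -0.0001 len 0.004
```

Call:
{"method": "play_rows", "body": {"rows": [[[0, 0, 0, 0.001, 0], [0, 0, 0, 0.002, 0], [0, 0, 0, 0.003, 0], [0, 0, 0, 0.004, 0], [0, 0, 0, 0.004, 0], [0, 0, 0, 0.004, 0], [0, 0, 0, 0.004, 0], [0, 0, 0, 0.004, 0]]]}}

```text
time_s: 44.7
tcp_pos: [0.437, 0.109, -0.0239]
eef_rot: [180.0, 0.0, -117.5]
contact_force: [0.0, 0.6, 0.1]
gripper_width: 0.0873
gripper_force: 0.0
```

```bash
python3 - <<'E'
from h import *
go(.437,.109,-.026,-117.5)
E
```

```text
t 44.7 tcp [ 0.437   0.109  -0.0239] rot [ 180.     0.  -117.5] F [0.  0.6 0.1] w 0.0873 shares [0.0001 0.     0.0042] turn -0.0 len 0.002
```

Call:
{"method": "play_rows", "body": {"rows": [[[0.2, 0, 0, 0.001, 0], [0.4, 0, 0, 0.002, 0], [0.6, 0, 0, 0.002, 0], [0.7, 0, 0, 0.002, 0], [0.8, 0, 0, 0.002, 0], [1, 0, 0, 0.002, 0], [1, 0, 0, 0.002, 0], [1, 0, 0, 0.002, 0]]], "squeeze": 8}}

```text
time_s: 45.37
tcp_pos: [0.437, 0.109, -0.0249]
eef_rot: [180.0, 0.0, -117.5]
contact_force: [-0.4, 0.4, -0.0]
gripper_width: 0.0398
gripper_force: 0.0
```

Call:
{"method": "play_rows", "body": {"rows": [[[1, 0, 0, 0, 0], [1, 0, 0, 0, 0], [1, 0, 0, 0, 0], [1, 0, 0, 0, 0], [1, 0, 0, 0, 0], [1, 0, 0, 0, 0], [1, 0, 0, 0, 0], [1, 0, 0, 0, 0]]]}}

```text
time_s: 46.03
tcp_pos: [0.4371, 0.1091, -0.0249]
eef_rot: [-180.0, 0.0, -117.5]
contact_force: [-0.1, 0.3, 1.2]
gripper_width: 0.0194
gripper_force: 8.0
```

```bash
python3 - <<'E'
from h import *
go(.437,.109,.06,-117.5); print(r.get_state()["gripper_force"])
E
```

```text
t 46.0333 tcp [ 0.4371  0.1091 -0.0249] rot [-180.     0.  -117.5] F [-0.1  0.3  1.2] w 0.0194 shares [ 2.000e-04  1.000e-04 -1.698e-01] turn -0.0 len 0.085
7.976649918091425
```

The spoon is gripped at 19 mm. I'll lift it high, then carry and turn.

Call:
{"method": "play_rows", "body": {"rows": [[[1, 0, 0, -0.01, 0], [1, 0, 0, -0.03, 0], [1, 0, 0, -0.07, 0], [1, 0, 0, -0.12, 0], [1, 0, 0, -0.18, 0], [1, 0, 0, -0.24, 0], [1, 0, 0, -0.3, 0], [1, 0, 0, -0.33, 0]]]}}

```text
time_s: 46.7
tcp_pos: [0.4383, 0.1096, 0.1442]
eef_rot: [-179.9, 0.2, -117.5]
contact_force: [0.6, 0.7, -0.3]
gripper_width: 0.0199
gripper_force: 8.0
```

Call:
{"method": "play_rows", "body": {"rows": [[[1, -0.04, 0.005, 0, -0.05], [1, -0.1, 0.013, 0, -0.11], [1, -0.16, 0.022, 0, -0.18], [1, -0.23, 0.033, 0, -0.25], [1, -0.3, 0.044, 0, -0.32], [1, -0.37, 0.055, 0, -0.39], [1, -0.43, 0.064, 0, -0.45], [1, -0.457, 0.068, 0, -0.49]]]}}

```text
time_s: 47.37
tcp_pos: [0.5133, 0.3306, 0.1399]
eef_rot: [-180.0, -0.0, -75.0]
contact_force: [1.1, -0.6, 0.4]
gripper_width: 0.0193
gripper_force: 8.0
```

Call:
{"method": "play_rows", "body": {"rows": [[[1, 0, 0, 0, -0.07], [1, 0, 0, 0, -0.14], [1, 0, 0, 0, -0.21], [1, 0, 0, 0, -0.28], [1, 0, 0, 0, -0.35], [1, 0, 0, 0, -0.42], [1, 0, 0, 0, -0.48], [1, 0, 0, 0, -0.49]]]}}

```text
time_s: 48.03
tcp_pos: [0.5122, 0.3272, 0.1403]
eef_rot: [180.0, 0.0, -33.0]
contact_force: [-0.6, -0.7, 0.2]
gripper_width: 0.0199
gripper_force: 8.0
```

```bash
python3 - <<'E'
from h import *
go(.5125,.3274,.01,-33.3); print(r.get_state()["gripper_force"])
E
```

```text
t 48.0333 tcp [0.5122 0.3272 0.1403] rot [ 1.7999e+02  1.0000e-02 -3.3040e+01] F [-0.6 -0.7  0.2] w 0.0199 shares [ 0.0003 -0.0006  0.2606] turn 0.0031 len 0.13
7.977007297013188
```

Call:
{"method": "play_rows", "body": {"rows": [[[1, 0, 0, 0.02, 0], [1, 0, 0, 0.06, 0], [1, 0, 0, 0.11, 0], [1, 0, 0, 0.16, 0], [1, 0, 0, 0.21, 0], [1, 0, 0, 0.25, 0], [1, 0, 0, 0.28, 0], [1, 0, 0, 0.29, 0]]]}}

```text
time_s: 48.7
tcp_pos: [0.5108, 0.3257, -0.0082]
eef_rot: [179.7, 0.1, -33.5]
contact_force: [-0.0, -1.9, 0.4]
gripper_width: 0.0198
gripper_force: 8.0
```

Call:
{"method": "play_rows", "body": {"rows": [[[1, 0, 0, 0.002, 0], [1, 0, 0, 0.005, 0], [1, 0, 0, 0.008, 0], [1, 0, 0, 0.011, 0], [1, 0, 0, 0.014, 0], [1, 0, 0, 0.017, 0], [1, 0, 0, 0.018, 0], [1, 0, 0, 0.018, 0]]]}}

```text
time_s: 49.37
tcp_pos: [0.5125, 0.3275, -0.0138]
eef_rot: [-180.0, -0.0, -33.3]
contact_force: [0.1, -0.2, -0.0]
gripper_width: 0.0197
gripper_force: 8.0
```

```bash
python3 - <<'E'
from h import *
go(.5125,.3274,-.016,-33.3); print(r.get_state()["gripper_force"])
E
```

```text
t 49.3667 tcp [ 0.5125  0.3275 -0.0138] rot [-179.98   -0.    -33.28] F [ 0.1 -0.2 -0. ] w 0.0197 shares [0.0002 0.0001 0.0044] turn 0.0002 len 0.002
7.977748843441077
```

Call:
{"method": "play_rows", "body": {"rows": [[[1, 0, 0, 0.001, 0], [1, 0, 0, 0.002, 0], [1, 0, 0, 0.003, 0], [1, 0, 0, 0.004, 0], [1, 0, 0, 0.005, 0], [1, 0, 0, 0.005, 0], [1, 0, 0, 0.005, 0], [1, 0, 0, 0.005, 0]]]}}

```text
time_s: 50.03
tcp_pos: [0.5124, 0.3275, -0.0164]
eef_rot: [-180.0, -0.0, -33.3]
contact_force: [0.6, -0.6, 1.1]
gripper_width: 0.0197
gripper_force: 8.0
```

```bash
python3 - <<'E'
from h import *
go(.5125,.3274,-.016,-33.3); print(r.get_state()["gripper_force"])
E
```

```text
t 50.0333 tcp [ 0.5124  0.3275 -0.0164] rot [-179.99   -0.    -33.27] F [ 0.6 -0.6  1.1] w 0.0197 shares [ 0.0002  0.     -0.0008] turn 0.0003 len 0.0
7.975370651183766
```

Touching lightly. I'll open only to about 33 mm, because the full spread would hit the rim, and then rise.

Call:
{"method": "play_rows", "body": {"rows": [[[0.75, 0, 0, 0, 0], [0.72, 0, 0, 0, 0], [0.7, 0, 0, 0, 0], [0.67, 0, 0, 0, 0], [0.65, 0, 0, 0, 0], [0.62, 0, 0, 0, 0], [0.62, 0, 0, 0, 0], [0.62, 0, 0, 0, 0]]]}}

```text
time_s: 50.7
tcp_pos: [0.5124, 0.3274, -0.0164]
eef_rot: [180.0, 0.0, -33.3]
contact_force: [-0.7, 0.2, -0.1]
gripper_width: 0.0333
gripper_force: 0.0
```

```bash
python3 - <<'E'
from h import *
go(.5125,.3274,.1,-33.3); print(r.get_state()["gripper_force"])
E
```

```text
t 50.7 tcp [ 0.5124  0.3274 -0.0164] rot [180.     0.   -33.28] F [-0.7  0.2 -0.1] w 0.0333 shares [ 2.000e-04 -1.000e-04 -2.329e-01] turn 0.0003 len 0.116
0.0
```

Call:
{"method": "play_rows", "body": {"rows": [[[0.62, 0, 0, -0.01, 0], [0.62, 0, 0, -0.04, 0], [0.62, 0, 0, -0.1, 0], [0.62, 0, 0, -0.17, 0], [0.62, 0, 0, -0.24, 0], [0.62, 0, 0, -0.32, 0], [0.62, 0, 0, -0.4, 0], [0.62, 0, 0, -0.46, 0]]]}}

```text
time_s: 51.37
tcp_pos: [0.513, 0.3276, 0.2181]
eef_rot: [-179.8, -0.1, -33.3]
contact_force: [0.7, 1.0, 0.3]
gripper_width: 0.0333
gripper_force: 0.0
```

Call:
{"method": "play_rows", "body": {"rows": [[[0.62, 0.02, 0.04, 0, 0], [0.62, 0.05, 0.1, 0, 0], [0.62, 0.08, 0.16, 0, 0], [0.62, 0.11, 0.22, 0, 0], [0.62, 0.13, 0.28, 0, 0], [0.62, 0.16, 0.33, 0, 0], [0.62, 0.18, 0.38, 0, 0], [0.62, 0.19, 0.4, 0, 0]]]}}

```text
time_s: 52.03
tcp_pos: [0.4809, 0.1054, 0.2142]
eef_rot: [-180.0, -0.0, -33.4]
contact_force: [-0.1, -0.3, -0.3]
gripper_width: 0.0335
gripper_force: 0.0
```

Call:
{"method": "play_rows", "body": {"rows": [[[0.62, 0.02, 0.05, 0, 0], [0.62, 0.05, 0.11, 0, 0], [0.62, 0.08, 0.18, 0, 0], [0.62, 0.11, 0.25, 0, 0], [0.62, 0.14, 0.32, 0, 0], [0.62, 0.17, 0.38, 0, 0], [0.62, 0.2, 0.44, 0, 0], [0.62, 0.22, 0.46, 0, 0]]]}}

```text
time_s: 52.7
tcp_pos: [0.4467, -0.1472, 0.2141]
eef_rot: [-180.0, -0.0, -33.4]
contact_force: [1.0, 0.5, -0.1]
gripper_width: 0.0337
gripper_force: 0.0
```

```bash
python3 - <<'E'
from h import *
s=r.capture("scene")[:,:,::-1]; t=r.capture("top")[:,:,::-1]
a=cv2.resize(s[150:310,290:490],(400,320),interpolation=3); b=cv2.resize(t[180:340,200:500],(750,400),interpolation=3)
c=np.zeros((600,800,3),np.uint8); c[:340,:640]=cv2.resize(t[180:350,180:500],(640,340),interpolation=3); c[340:600,:433]=cv2.resize(s[170:300,290:506],(433,260),interpolation=3)
cv2.imwrite("pics/final.png",c); go(.4,-.2,.2)
E
```

```text
t 52.8 tcp [ 0.4478 -0.1465  0.2138] rot [ 1.800e+02 -2.000e-02 -3.346e+01] F [ 0.1  0.1 -0.2] w 0.0333 shares [-0.0208  0.142   0.0277] turn -0.0 len 0.073
```

View pics/final.png

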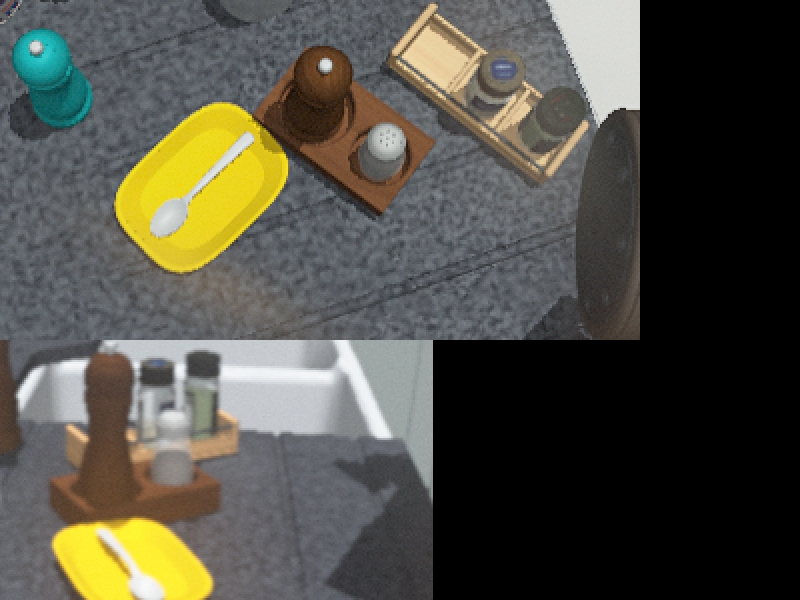

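In the final picture both jars stand in the rack at about (500,80) and (555,115). Mill and salt are in their recesses at (320,90) and (383,150), and the spoon lies lengthwise in the rest, centred near (205,185).

```bash
python3 -c "
from plant import r
print(r.close_job())"
```

```text
the job is handed in; nothing more can be done
None
```

The job is done and handed in at about 53 s: both jars are in the rack, the salt and mill are upright in their recesses, and the teaspoon lies lengthwise in the rest, as the last picture shows (the judge's verdict was not returned).

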